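Set up the two-tier clothespin stand

ROBOT

A 6-joint arm with a two-finger parallel gripper is mounted at the origin on the work surface. World frame = base frame: x ahead of the robot, y to its left, z up, the work surface at z = 0. Lengths are in m, angles in rad, forces in N, time in s.
With the tool pointing down it reaches from about 0.3 to 0.875 m from the base axis. Payload 6.4 kg.
Tool frame: the origin (TCP) lies at the very end of the fingers, on their centre line; the grasp point (between the pads) lies ctrl.grip_point_offset behind it (ctrl.grip_point_offset is the distance from the TCP to the grasp point, in m); z points along the fingers, x is the direction in which the jaws open and shut, and the axes are right-handed (so a half turn about z gives the same grasp; the last joint's range is limited). The gripper opens to 85 mm and grips with 20 to 120 N. Pads are 22 mm wide; open, the fingers measure 114 mm over their backs; the gripper's body (76 mm by 85 mm) begins 54 mm behind the grasp point. The pads swing forward as they close: fully open they stand 13 mm farther back than shut.
Start: joints at [0.975, 0.181, 1.607, -0, 1.354, -0.206], TCP at [0.218, 0.532, 0.196] pointing down, gripper open.
Joint ranges: [-2.99, 2.99], [-0.89, 2.07], [0.3, 2.58], [-1.14, 4.28], [0, 2.63], [-3.12, 3.12]. Speed limits (rad/s): [2.57, 2.57, 3.01, 3.14, 3.14, 3.14].

INTERFACE

Orientations are given as a unit quaternion [w, x, y, z].
In Python, from bench import get_obs, viewer, workorder, ctrl gives the robot as it stands. The module is installed in compiled form; this text tells all that it offers.
- The arm moves only by the tool move_arm, never from a script. Its argument "increments" is a list of rows, each an object of numbers: "tx", "ty", "tz": the shift along the tool's x, y, z in m; "turn": the turn about the tool's z in degrees. A call has 1 to 20 rows; each row is the pose to reach, as a shift and turn from the pose commanded when the call began, along the tool's axes at that moment; what a row does not reach only later rows make up. A row lasts 1/12 s, in which the tool goes at most 41.7 mm and 7.16 degrees, less where a joint would pass 70% of its speed; a pose out of reach is approached as far as the arm can. A call with a gripper value outside its range is refused whole. "gripper" is the opening, from 0 (shut) to 1 (fully open), set as the call begins (left out, the last holds). The fingers move at their own pace and stop on an object; the grip force is fixed at half the most. Time passes only in rows, so rows that repeat a pose let the fingers close. It gives the time, the measured TCP pose, the force and the opening at its end, in the units of the state.
- get_obs(): the state, without advancing time (a new reading comes with each control period).
- viewer.camera(name): name is "scene" or "top" or "wrist"; returns (picture, depth): 420x560x3 uint8, red, green, blue; 420x560 float32, m along the optical axis (not along the pixel's ray), 0 where there is no reading.
- viewer.get_calibration(name): a dict with "intrinsics" (3x3 intrinsics, pixels), "origin" and "attitude" of the camera in the world. Camera axes: x right, y up, looking along -z (the intrinsics and any distortion apply to the point x, -y, -z); pixel columns grow to the right and rows downward; lengths in m; the calibration is good to about 2 mm. A picture is of the moment at which its call begins: read the wrist's pose just before it. get_calibration takes no time and is no camera call; for the wrist camera it gives the pose at the moment of the call.
- workorder.hand_in(): hands the job in, once; it reports no verdict.
The state is a dict: "time_s": time; "q": joint angles; "dq": joint speeds; "joint_efforts": joint torques, N m; "eef_pos": TCP position; "eef_rot": TCP orientation; "wrist_force": force on the tool from outside, world axes, zero at the start; "torque": the same for the moment, N m; "opening": opening from 0.0 (shut) to 1.0 (fully open).
Only numpy, scipy, OpenCV 4.12 (cv2) and the standard library are available. Lean on these libraries where they do the work, as an engineer would, in place of code of your own. Each camera call takes 0.05 s, during which the arm holds its last target.

TASK

Without lifting or tipping it, slide the empty post stand across the bench from the grey outline to the green one, so that it stands inside the green outline and square to it. Then stack the red tray and above it the blue tray, each lowered fully home and level with all four corner holes over the stand's posts, and lay every red clothespin there is in the red tray and every blue one in the blue tray. Leave the soap dish, the jar and the brush where they are.

Things in the scene. Friction and masses are not known exactly. Their poses are not given: they have to be found in the camera images.
- stand_grip (a point): Loose stand with four upright posts, about 0.8 kg; origin at the middle of its black central grip fin, 30 mm above the bench. Foot plate 200 mm (x) by 170 mm (y), 10 mm thick. Fin 12 mm thick (x), 50 mm wide (y), top 46 mm above the bench. Posts at x = +-76, y = +-63 mm, tips 150 mm above the bench. z is up.
- post_tip (a point): Tip of the stand's post at its x = +76, y = +63 mm. All four are alike: black collar of 40 mm diameter up to 50 mm above the bench (seat of the red tray's underside), wooden post of 22 mm diameter up to 125 mm (seat of the blue tray's underside), steel pin of 8 mm diameter up to 150 mm, its last 10 mm tapered.
- mark_grey: Grey rectangle outline taped flat on the bench where the stand begins, inner opening 222 mm (x) by 192 mm (y); origin at its centre on the bench.
- mark_green: Green rectangle outline taped flat on the bench where the stand has to go, inner opening 222 mm (x) by 192 mm (y); origin at its centre on the bench. The stand's x lies along its x (either way round).
- tray_red_grip (a point): Red tray, 0.25 kg, 200 mm (x) by 170 mm (y), with rim 16 mm high, floor 6 mm thick; origin at the middle of its white grip fin, 34 mm above the underside. Fin 12 mm thick (x), 46 mm wide (y), top 50 mm above the underside. Four square 30 mm holes through the floor at x = +-76, y = +-63 mm. Rests on the collars. z is up; fits either way round.
- tray_blue_grip (a point): Blue tray, 0.25 kg, 200 mm (x) by 170 mm (y), with rim 16 mm high, floor 6 mm thick; origin at the middle of its white grip fin, 34 mm above the underside. Fin 12 mm thick (x), 46 mm wide (y), top 50 mm above the underside. Four square 15 mm holes through the floor at x = +-76, y = +-63 mm. Rests on the upper shoulders. z is up; fits either way round.
- red_pin1_mid (a point): Red plastic clothespin lying flat, 76 mm long (x), 24 mm wide (y), 14 mm thick (z), origin at its centre. About 25 g. May be absent.
- red_pin2_mid (a point): Red plastic clothespin lying flat, 76 mm long (x), 24 mm wide (y), 14 mm thick (z), origin at its centre. About 25 g. May be absent.
- blue_pin1_mid (a point): Blue plastic clothespin lying flat, 76 mm long (x), 24 mm wide (y), 14 mm thick (z), origin at its centre. About 25 g. May be absent.
- blue_pin2_mid (a point): Blue plastic clothespin lying flat, 76 mm long (x), 24 mm wide (y), 14 mm thick (z), origin at its centre. About 25 g. May be absent.
- soap_dish_mid (a point): Steel soap dish with a white bar of soap, 120 x 85 x 26 mm, leave alone; origin at its centre, 12 mm up.
- jar_mid (a point): Glass jar with a steel cap, 70 mm diameter, 90 mm tall, leave alone; origin at its centre.
- brush: Red handled scrubbing brush, 200 mm long, 45 mm wide, 34 mm tall, lying on the bench, leave alone; origin at the middle of its underside, handle to -x.
Mind the look-alikes: they are no part of the job. Leave any purple or yellow look-alike of the part that bears blue_pin2_mid alone.

How it is judged:
By the outcome, as a careful person would: the job done as asked, in the order asked, and still so for the second after the job is handed in, with the robot touching nothing.
Of red_pin1, red_pin2, blue_pin1, blue_pin2 only 2 to 4 are there at a start; the rules pass over those that are not, and their reading is None.
At some moment in a run one of tray_red, tray_blue, red_pin1, red_pin2, blue_pin1, blue_pin2 may be knocked a few centimetres aside while the robot is not near it.
It also fails if it takes over 210 s, if anything falls off the work surface, if the arm or the gripper's body presses on something with over 40 N, if the wrist force passes 120 N, or if a joint passes its speed limit or range.

## Working session

There is one attempt and no reset: what is moved stays moved. The work goes in short steps, Python scripts to look and compute and a tool call to move; the robot and the scene stay as the last step left them, time stands still between calls to the robot, and variables do not carry over. Pictures are saved under pics/ and viewed, and the job is handed in when it is done.

Besides the shell and the picture viewer there is one more tool, called after "Call:" by a JSON object that holds its "fn" and its "kwargs". move_arm: Moves the arm, as the interface text tells. Its arguments: {"type":"object","properties":{"increments":{"type":"array"},"gripper":{"type":"number"}},"required":["increments"]}

```bash
mkdir -p pics
python3 - <<'E'
from bench import get_obs, viewer, workorder, ctrl
import cv2
print(get_obs(), ctrl.grip_point_offset)
for n in ["scene","top","wrist"]:
    c=viewer.get_calibration(n); print(n,c)
    p,d=viewer.camera(n); cv2.imwrite(f"pics/a_{n}.png",p[:,:,::-1])
    import numpy as np; np.save(f"pics/a_{n}_d.npy",d); np.save(f"pics/a_{n}.npy",p)
E
```

```text
{'time_s': 0.0, 'q': array([ 9.74720215e-01,  1.81552149e-01,  1.60799821e+00,  2.70006324e-05,
        1.35384910e+00, -2.06298654e-01]), 'dq': array([ 0.00107207, -0.0012377 , -0.00049793,  0.00227546, -0.00141027,
        0.00021269]), 'joint_efforts': array([-2.31245713e-04, -4.44876409e+01, -3.51327682e+01, -3.36945359e-04,
        9.21453786e-03,  2.39283942e-06]), 'eef_pos': array([0.21810642, 0.53135444, 0.19538273]), 'eef_rot': array([ 3.26400192e-04,  8.30658427e-01,  5.56781610e-01, -8.42480879e-04]), 'wrist_force': array([ 0.80175416, -0.16224765,  0.27934471]), 'torque': array([-0.00131614, -0.01429453, -0.0532425 ]), 'opening': 0.9954611916860356} 0.0187
scene {'intrinsics': array([[505.91855932,   0.        , 287.49929933],
       [  0.        , 505.91855932, 211.62767936],
       [  0.        ,   0.        ,   1.        ]]), 'origin': array([1.20506702, 0.50271476, 1.16783083]), 'attitude': array([0.41793449, 0.14450893, 0.29075979, 0.84847314])}
top {'intrinsics': array([[529.68131021,   0.        , 273.43781448],
       [  0.        , 529.68131021, 212.72449522],
       [  0.        ,   0.        ,   1.        ]]), 'origin': array([0.50785061, 0.01598591, 1.26857978]), 'attitude': array([ 0.71237213,  0.0099954 , -0.01810987, -0.70149702])}
wrist {'intrinsics': array([[345.48688623,   0.        , 278.7611289 ],
       [  0.        , 345.48688623, 209.28671643],
       [  0.        ,   0.        ,   1.        ]]), 'origin': array([0.14116518, 0.56172169, 0.37337484]), 'attitude': array([ 0.81946924, -0.13569251, -0.08970285,  0.54955537])}
```

View pics/a_top.png

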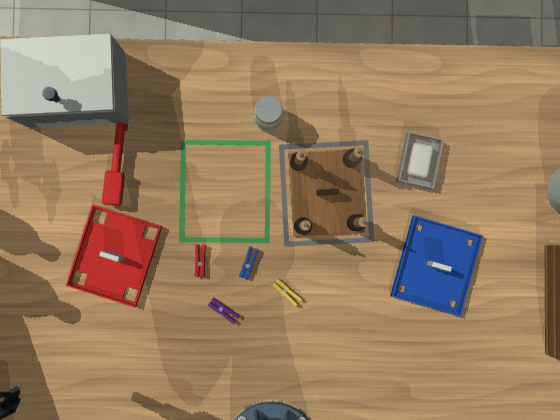

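View pics/a_scene.png

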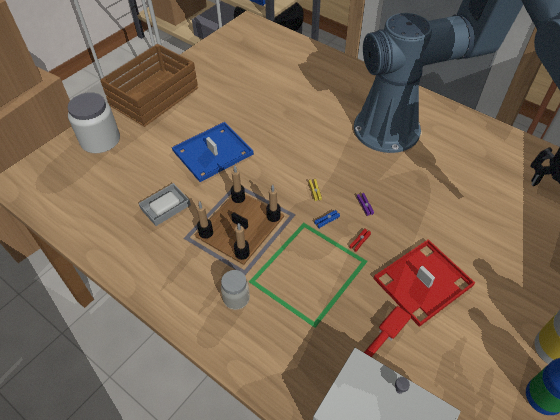

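View pics/a_wrist.png

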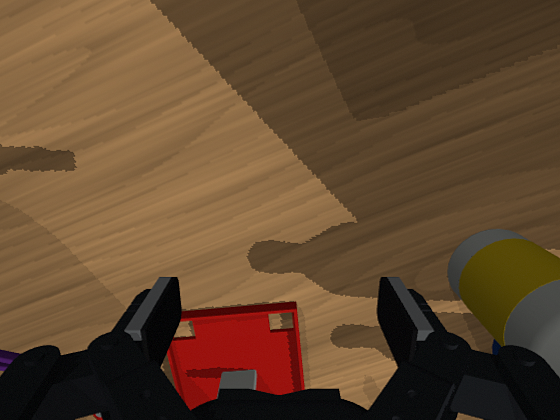

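The top view shows:
- the green outline around (225,190), with the stand in the grey outline at (327,192)
- the red tray at (113,256) and the blue tray at (437,266)
- one red pin at (200,260) and one blue pin at (248,263)
- purple and yellow decoys at (224,310) and (288,292)

Next I'll measure these.

```bash
cat > h.py <<'E'
from bench import get_obs, viewer, workorder, ctrl
import cv2, numpy as np
from scipy.spatial.transform import Rotation as R
def rot(q): return R.from_quat([q[1],q[2],q[3],q[0]])
def ray(c,uv):
    uv=np.atleast_2d(np.asarray(uv,float)); K=c['intrinsics']
    p=np.c_[(uv[:,0]-K[0,2])/K[0,0],-(uv[:,1]-K[1,2])/K[1,1],-np.ones(len(uv))]
    return c['origin'],rot(c['attitude']).apply(p)
def onz(c,uv,z):
    o,d=ray(c,uv); return o+d*((z-o[2])/d[:,2])[:,None]
def pts3(c,d):
    v,u=np.nonzero(d>0); K=c['intrinsics']; z=d[v,u]
    p=np.c_[(u-K[0,2])/K[0,0]*z,-(v-K[1,2])/K[1,1]*z,-z]
    return u,v,rot(c['attitude']).apply(p)+c['origin']
def hsv(p): return cv2.cvtColor(p,cv2.COLOR_RGB2HSV)
def mask(p,lo,hi):
    h=hsv(p)
    if lo[0]>hi[0]:
        return cv2.inRange(h,lo,(179,hi[1],hi[2]))|cv2.inRange(h,(0,lo[1],lo[2]),hi)
    return cv2.inRange(h,lo,hi)
COL=dict(red=((172,150,60),(6,255,255)),blue=((105,150,50),(125,255,255)),green=((50,120,60),(80,255,255)),purple=((128,100,40),(160,255,255)),yellow=((22,150,100),(35,255,255)))
def comps(m,amin=60):
    cs,_=cv2.findContours(m,cv2.RETR_EXTERNAL,cv2.CHAIN_APPROX_NONE)
    return [c for c in cs if cv2.contourArea(c)>amin]
def snap(n,tag):
    c=viewer.get_calibration(n); p,d=viewer.camera(n)
    cv2.imwrite(f"pics/{tag}.png",p[:,:,::-1]); return c,p,d
def totool(dxyz,o=None):
    o=o or get_obs(); return rot(o['eef_rot']).inv().apply(dxyz)
E
python3 - <<'E'
from h import *
c={n:viewer.get_calibration(n) for n in("top","scene")}
for n in c:
  p=np.load(f"pics/a_{n}.npy"); 
  d=np.load(f"pics/a_{n}_d.npy"); print(n,(d>0).mean())
  for k in COL:
    for q in comps(mask(p,*COL[k]),40):
        r=cv2.minAreaRect(q); z={'green':0}.get(k,0.014)
        a=cv2.contourArea(q)
        if a>2000 and k!='green': z=0.016
        w=onz(c[n],cv2.boxPoints(r),z); ctr=w.mean(0)
        e1=w[1]-w[0]; e2=w[2]-w[1]
        if np.linalg.norm(e1)<np.linalg.norm(e2): e1,e2=e2,e1
        print(n,k,int(a),np.round(r[0],1),np.round(ctr,4),'L',np.round([np.linalg.norm(e1),np.linalg.norm(e2)],3),'ang',round(np.degrees(np.arctan2(e1[1],e1[0]))%180,1))
E
```

```text
top 0.9958078231292516
top red 183 [200. 260.] [0.4436 0.1735 0.014 ] L [0.075 0.024] ang 1.2
top red 6123 [113.5 255.5] [0.4516 0.3763 0.016 ] L [0.201 0.174] ang 163.9
top red 999 [115.2 163.2] [0.6699 0.3789 0.014 ] L [0.198 0.046] ang 175.9
top blue 53 [250.6 263.7] [0.4367 0.054  0.014 ] L [0.071 0.008] ang 160.4
top blue 53 [245.5 261.7] [0.4412 0.0661 0.014 ] L [0.072 0.007] ang 161.6
top blue 5925 [436.2 265.6] [ 0.439  -0.3852  0.016 ] L [0.199 0.173] ang 164.6
top green 932 [224.4 191. ] [0.6092 0.1201 0.    ] L [0.243 0.214] ang 0.6
top purple 166 [222.9 310.3] [0.3265 0.1172 0.014 ] L [0.074 0.023] ang 56.7
top yellow 152 [286.7 291.8] [ 0.3717 -0.0321  0.014 ] L [0.076 0.023] ang 49.1
scene 0.9961692176870748
scene red 5260 [404.2 295.2] [0.5145 0.36   0.016 ] L [0.389 0.19 ] ang 163.5
scene red 167 [359.9 239.3] [0.4453 0.1762 0.014 ] L [0.081 0.027] ang 0.1
scene blue 132 [538.3 402.1] [0.5767 0.7306 0.014 ] L [0.08  0.038] ang 71.4
scene blue 452 [551.  378.5] [0.5061 0.7346 0.014 ] L [0.095 0.038] ang 19.3
scene blue 158 [327.  218.5] [0.4416 0.0627 0.014 ] L [0.079 0.028] ang 159.1
scene blue 2498 [212.6 150.2] [ 0.4368 -0.3829  0.016 ] L [0.244 0.196] ang 167.0
scene green 292 [548.9 402.5] [0.5555 0.7533 0.    ] L [0.051 0.045] ang 80.0
scene green 6142 [307.6 271.2] [0.6032 0.113  0.    ] L [0.276 0.239] ang 4.9
scene purple 138 [364.9 203.8] [0.3295 0.1192 0.014 ] L [0.083 0.026] ang 55.6
scene yellow 106 [556.5 351.5] [0.4349 0.7223 0.014 ] L [0.045 0.024] ang 165.6
scene yellow 70 [315.  189.4] [ 0.3736 -0.0289  0.014 ] L [0.082 0.022] ang 48.8
```

Run:
```python
from h import *
c={n:viewer.get_calibration(n) for n in("top","scene")}
for n in c:
  p=np.load(f"pics/a_{n}.npy"); d=np.load(f"pics/a_{n}_d.npy"); u,v,P=pts3(c[n],d)
  s=(abs(P[:,0]-.6)<.15)&(abs(P[:,1]+.13)<.16)
  t=s&(P[:,2]>.13)&(P[:,2]<.17)
  m=np.zeros(d.shape,np.uint8); m[v[t],u[t]]=255
  k,l=cv2.connectedComponents(m)
  for i in range(1,k):
    q=(l[v,u]==i)&t; print(n,'tip',q.sum(),np.round(P[q].mean(0),4),np.round(P[q,2].max(),4), u[q].mean().round(1),v[q].mean().round(1))
  fp=s&(P[:,2]>.005)&(P[:,2]<.018); 
  r=cv2.minAreaRect(P[fp][:,:2].astype(np.float32)); print('plate',r)
  fn=s&(P[:,2]>.035)&(P[:,2]<.06)&(abs(P[:,0]-.607)<.04)&(abs(P[:,1]+.125)<.04)
  if fn.sum()>4: print('fin',fn.sum(),P[fn].mean(0).round(4),cv2.minAreaRect(P[fn][:,:2].astype(np.float32)))
  j=(abs(P[:,0]-.78)<.1)&(abs(P[:,1]-.03)<.08)&(P[:,2]>.08)
  print('jar',P[j].min(0).round(3),P[j].max(0).round(3))
  cab=(P[:,0]>.5)&(P[:,1]>.3)&(P[:,2]>.06)&(P[:,1]<.7); print('cab',P[cab].min(0).round(3),P[cab].max(0).round(3))
p=np.load("pics/a_top.npy"); cv2.imwrite("pics/z1.png",cv2.resize(p[120:260,160:400,::-1],None,fx=3.3,fy=3.3,interpolation=cv2.INTER_CUBIC))
# green lines
g=mask(p,*COL['green']); cc=max(comps(g),key=len)
hi=cv2.findContours(g,cv2.RETR_CCOMP,cv2.CHAIN_APPROX_NONE)[0]
for q in hi:
  if cv2.contourArea(q)>500:
    w=onz(c['top'],cv2.boxPoints(cv2.minAreaRect(q)),0); print(w.round(4).tolist(),w.mean(0).round(4))
```

```text
top tip 15 [ 0.6888 -0.1791  0.1412] 0.1481 359.5 150.7
top tip 13 [ 0.6795 -0.0543  0.1423] 0.1496 301.3 153.9
top tip 12 [ 0.5382 -0.1911  0.1414] 0.1461 364.5 221.0
top tip 14 [ 0.5288 -0.0651  0.1409] 0.1489 305.4 224.5
top tip 1 [ 0.5361 -0.1835  0.1302] 0.1302 360.0 222.0
plate ((0.6004804372787476, -0.12931275367736816), (0.3182743787765503, 0.29829877614974976), 89.99603271484375)
fin 119 [ 0.609  -0.1224  0.0453] ((0.6092058420181274, -0.12260855734348297), (0.011953177861869335, 0.0490654781460762), 4.547815799713135)
jar [ 0.681 -0.048  0.081] [0.818 0.048 0.126]
cab [0.753 0.351 0.06 ] [0.94  0.604 0.182]
scene tip 15 [ 0.5376 -0.1902  0.1381] 0.1511 234.8 168.7
scene tip 18 [ 0.5284 -0.0656  0.1374] 0.1472 272.2 187.8
scene tip 16 [ 0.689  -0.1786  0.1385] 0.1486 199.8 204.5
scene tip 18 [ 0.6788 -0.0533  0.1392] 0.1505 238.8 225.5
plate ((0.59956955909729, -0.1299833208322525), (0.300738126039505, 0.3178614675998688), 0.5564216375350952)
fin 93 [ 0.6092 -0.1214  0.0442] ((0.6088768839836121, -0.12273740023374557), (0.014041347429156303, 0.04982353001832962), 3.596292018890381)
jar [ 0.68 -0.05  0.08] [0.819 0.049 0.127]
cab [0.536 0.352 0.061] [0.939 0.7   0.184]
[[0.4875, 0.2253, 0.0], [0.7301, 0.2277, 0.0], [0.7311, 0.0141, 0.0], [0.4881, 0.0133, 0.0]] [0.6092 0.1201 0.    ]
```

View pics/z1.png

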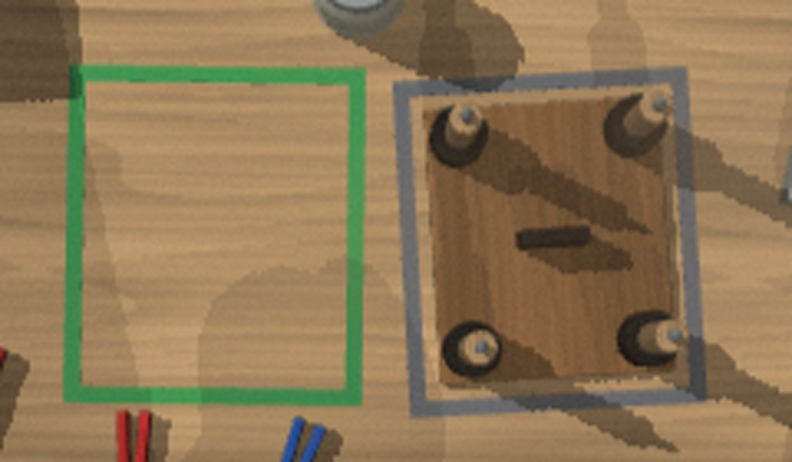

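Run:
```python
from h import *
for n in("top","scene"):
  c=viewer.get_calibration(n); d=np.load(f"pics/a_{n}_d.npy"); u,v,P=pts3(c,d)
  j=(P[:,0]>.7)&(P[:,0]<.85)&(abs(P[:,1]-.03)<.08)&(P[:,2]>.04)&(P[:,2]<.1)&(P[:,1]>-.04)
  print(n,P[j].min(0).round(3),P[j].max(0).round(3),cv2.minEnclosingCircle(P[j][:,:2].astype(np.float32)))
o=get_obs(); r=rot(o['eef_rot']); print(r.as_matrix().round(3))
t=np.array([.609,-.1225,.10])-o['eef_pos']; print(r.inv().apply(t).round(4))
```

```text
top [ 0.753 -0.016  0.041] [0.818 0.051 0.097] ((0.787972092628479, 0.018454786390066147), 0.03497439995408058)
scene [ 0.757 -0.013  0.04 ] [0.823 0.054 0.097] ((0.7885814905166626, 0.019278841093182564), 0.034927815198898315)
[[ 0.38   0.925 -0.001]
 [ 0.925 -0.38  -0.001]
 [-0.001 -0.    -1.   ]]
[-0.4563  0.61    0.096 ]
```

Call:
{"fn": "move_arm", "kwargs": {"increments": [{"tx":-0.0228,"ty":0.0305,"turn":3},{"tx":-0.0456,"ty":0.061,"turn":8},{"tx":-0.0684,"ty":0.0915,"turn":14},{"tx":-0.0912,"ty":0.122,"turn":20},{"tx":-0.114,"ty":0.1525,"turn":26},{"tx":-0.1369,"ty":0.183,"turn":32},{"tx":-0.1597,"ty":0.2135,"turn":38},{"tx":-0.1825,"ty":0.244,"turn":44},{"tx":-0.2053,"ty":0.2745,"turn":50},{"tx":-0.2281,"ty":0.305,"turn":56},{"tx":-0.251,"ty":0.3355,"turn":60},{"tx":-0.274,"ty":0.366,"turn":63.2},{"tx":-0.2966,"ty":0.3965,"turn":63.2},{"tx":-0.3194,"ty":0.427,"turn":63.2},{"tx":-0.3422,"ty":0.4575,"turn":63.2},{"tx":-0.365,"ty":0.488,"turn":63.2},{"tx":-0.3878,"ty":0.5185,"turn":63.2},{"tx":-0.4106,"ty":0.549,"turn":63.2},{"tx":-0.4335,"ty":0.5795,"turn":63.2},{"tx":-0.4563,"ty":0.61,"turn":63.2}]}}

```text
validation failed for argument at $.in...
```

```bash
cat > to.py <<'E'
import sys
from h import *
def to(x,y,z,yaw):
    o=get_obs(); r=rot(o['eef_rot']); M=r.as_matrix()
    cur=np.degrees(np.arctan2(M[1,0],M[0,0])); dy=(yaw-cur+90)%180-90
    print('t',round(o['time_s'],2),'pos',o['eef_pos'].round(4),'yaw',cur.round(2),'F',o['wrist_force'].round(1),'op',round(o['opening'],3))
    print('tool shift',r.inv().apply(np.array([x,y,z])-o['eef_pos']).round(4),'turn',round(-dy,2))
if __name__=="__main__": to(*map(float,sys.argv[1:5]))
E
python3 to.py .609 -.1225 .014 4.4; python3 -c "
from h import *
snap('wrist','w1')"
```

```text
t 0.15 pos [0.2182 0.5315 0.1956] yaw 67.67 F [ 0.1 -0.2 -0.4] op 0.997
tool shift [-0.4562  0.61    0.182 ] turn 63.27
```

View pics/w1.png

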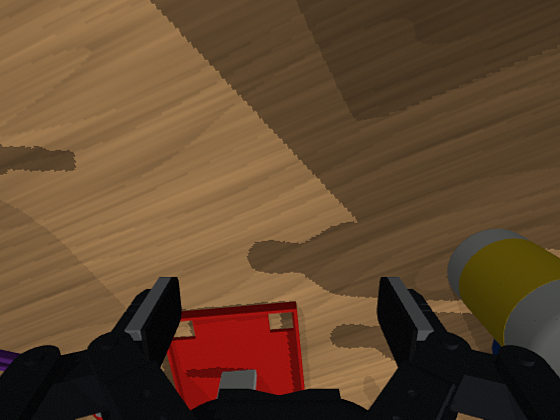

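The picture hasn't changed because the move was refused. I'll retry with all four keys in every row.

Call:
{"fn": "move_arm", "kwargs": {"increments": [{"tx":-0.02,"ty":0.03,"tz":0.0,"turn":4.0},{"tx":-0.045,"ty":0.06,"tz":0.0,"turn":10.0}]}}

```text
time_s: 0.37
eef_pos: [0.2566, 0.4678, 0.1959]
eef_rot: [-0.0, 0.876, 0.483, 0.0]
wrist_force: [1.8, -0.1, -0.2]
opening: 0.995
```

```bash
python3 to.py .609 -.1225 .2 4.4
```

```text
t 0.37 pos [0.2566 0.4678 0.1959] yaw 57.7 F [ 1.8 -0.1 -0.2] op 0.995
tool shift [-0.3107  0.6133 -0.0042] turn 53.3
```

Call:
{"fn": "move_arm", "kwargs": {"increments": [{"tx":-0.02,"ty":0.036,"tz":0.0,"turn":6.0},{"tx":-0.31,"ty":0.613,"tz":0.0,"turn":53.3},{"tx":-0.31,"ty":0.613,"tz":0.0,"turn":53.3},{"tx":-0.31,"ty":0.613,"tz":0.0,"turn":53.3},{"tx":-0.31,"ty":0.613,"tz":0.0,"turn":53.3},{"tx":-0.31,"ty":0.613,"tz":0.0,"turn":53.3},{"tx":-0.31,"ty":0.613,"tz":0.0,"turn":53.3},{"tx":-0.31,"ty":0.613,"tz":0.0,"turn":53.3},{"tx":-0.31,"ty":0.613,"tz":0.0,"turn":53.3},{"tx":-0.31,"ty":0.613,"tz":0.0,"turn":53.3},{"tx":-0.31,"ty":0.613,"tz":0.0,"turn":53.3},{"tx":-0.31,"ty":0.613,"tz":0.0,"turn":53.3},{"tx":-0.31,"ty":0.613,"tz":0.0,"turn":53.3},{"tx":-0.31,"ty":0.613,"tz":0.0,"turn":53.3},{"tx":-0.31,"ty":0.613,"tz":0.0,"turn":53.3},{"tx":-0.31,"ty":0.613,"tz":0.0,"turn":53.3},{"tx":-0.31,"ty":0.613,"tz":0.0,"turn":53.3},{"tx":-0.31,"ty":0.613,"tz":0.0,"turn":53.3},{"tx":-0.31,"ty":0.613,"tz":0.0,"turn":53.3},{"tx":-0.31,"ty":0.613,"tz":0.0,"turn":53.3}]}}

```text
time_s: 2.03
eef_pos: [0.6084, -0.1216, 0.1957]
eef_rot: [-0.0, 0.999, 0.038, -0.001]
wrist_force: [0.4, 0.1, 0.8]
opening: 1.0
```

```bash
python3 -c "
from h import *
snap('wrist','w2')";python3 to.py .609 -.1225 .014 4.4
```

```text
t 2.08 pos [ 0.6084 -0.1211  0.196 ] yaw 4.42 F [ 0.2 -0.1 -1.1] op 1.004
tool shift [0.0006 0.0016 0.182 ] turn 0.02
```

View pics/w2.png

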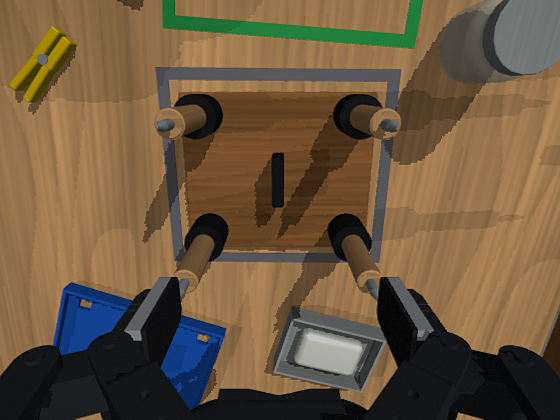

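The fin is centred at (278,180) and lines up with the jaws, so I'll descend and grip it.

Call:
{"fn": "move_arm", "kwargs": {"increments": [{"tx":0.0,"ty":0.001,"tz":0.02,"turn":0.0},{"tx":0.0,"ty":0.001,"tz":0.05,"turn":0.0},{"tx":0.0,"ty":0.001,"tz":0.08,"turn":0.0},{"tx":0.0,"ty":0.001,"tz":0.11,"turn":0.0},{"tx":0.0,"ty":0.001,"tz":0.135,"turn":0.0},{"tx":0.0,"ty":0.001,"tz":0.155,"turn":0.0},{"tx":0.0,"ty":0.001,"tz":0.17,"turn":0.0},{"tx":0.0,"ty":0.001,"tz":0.178,"turn":0.0},{"tx":0.0,"ty":0.001,"tz":0.18,"turn":0.0},{"tx":0.0,"ty":0.001,"tz":0.18,"turn":0.0},{"tx":0.0,"ty":0.001,"tz":0.18,"turn":0.0}]}}

```text
time_s: 3.0
eef_pos: [0.61, -0.1232, 0.0177]
eef_rot: [0.0, 0.999, 0.038, 0.001]
wrist_force: [-0.6, -0.9, -0.3]
opening: 0.999
```

Call:
{"fn": "move_arm", "kwargs": {"increments": [{"tx":0.0,"ty":0.0,"tz":0.0,"turn":0.0},{"tx":0.0,"ty":0.0,"tz":0.0,"turn":0.0},{"tx":0.0,"ty":0.0,"tz":0.0,"turn":0.0},{"tx":0.0,"ty":0.0,"tz":0.0,"turn":0.0},{"tx":0.0,"ty":0.0,"tz":0.0,"turn":0.0},{"tx":0.0,"ty":0.0,"tz":0.0,"turn":0.0},{"tx":0.0,"ty":0.0,"tz":0.0,"turn":0.0},{"tx":0.0,"ty":0.0,"tz":0.0,"turn":0.0},{"tx":0.0,"ty":0.0,"tz":0.0,"turn":0.0},{"tx":0.0,"ty":0.0,"tz":0.0,"turn":0.0}], "gripper": 0.0}}

```text
time_s: 3.83
eef_pos: [0.6091, -0.1233, 0.0162]
eef_rot: [-0.0, 0.999, 0.038, -0.0]
wrist_force: [0.1, -0.2, -0.1]
opening: -0.002
```

```bash
python3 to.py .6092 .120 .0153 .4
```

```text
t 3.83 pos [ 0.6091 -0.1233  0.0162] yaw 4.37 F [ 0.1 -0.2 -0.1] op -0.002
tool shift [ 0.0187 -0.2426  0.0009] turn 3.97
```

The opening reads 0 where a 12 mm fin should give about 0.14, so I'll look.

```bash
python3 -c "
from h import *
snap('wrist','w3');snap('scene','s3')"; python3 to.py .609 -.12 .016 4
```

```text
t 3.93 pos [ 0.6091 -0.1233  0.0163] yaw 4.37 F [ 1.  -0.8  0.6] op -0.002
tool shift [ 0.0001 -0.0033  0.0003] turn 0.37
```

View pics/w3.png

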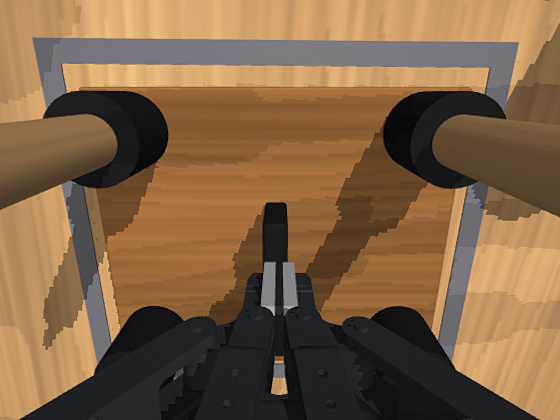

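View pics/s3.png

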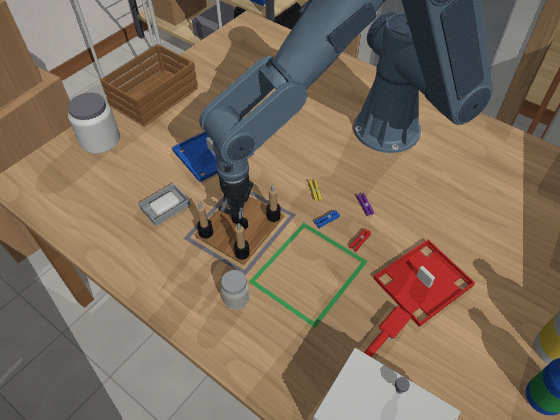

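Run:
```python
from h import *
c,p,d=snap('wrist','w4'); u,v,P=pts3(c,d)
print(c['origin'])
D={(a,b):q for a,b,q in zip(u,v,P)}
for (a,b) in [(275,210),(275,230),(275,250),(269,270),(269,290),(279,280),(279,300),(289,270),(289,300),(250,290),(310,290),(278,320),(278,350),(200,150),(230,345)]:
    print(a,b,p[b,a],D.get((a,b),np.zeros(3)).round(4))
```

```text
[ 0.60214363 -0.04222176  0.19412781]
275 210 [17 18 20] [ 0.6046 -0.0995  0.0265]
275 230 [29 29 29] [ 0.605  -0.1024  0.0465]
275 250 [29 29 30] [ 0.6057 -0.1123  0.0469]
269 270 [132 134 136] [ 0.6035 -0.1143  0.0628]
269 290 [132 135 136] [ 0.6039 -0.114   0.079 ]
279 280 [28 28 30] [ 0.6077 -0.1138  0.0715]
279 300 [28 28 29] [ 0.6077 -0.1143  0.0849]
289 270 [131 134 136] [ 0.612  -0.1137  0.0627]
289 300 [132 134 136] [ 0.6113 -0.1131  0.0861]
250 290 [38 41 45] [ 0.5963 -0.1186  0.0726]
310 290 [39 42 45] [ 0.6204 -0.1166  0.0728]
278 320 [23 24 24] [ 0.6078 -0.1194  0.0896]
278 350 [26 24 26] [ 0.6088 -0.1337  0.0883]
200 150 [145  98  56] [ 0.5627 -0.0745  0.0107]
230 345 [29 31 36] [ 0.5932 -0.1135  0.1108]
```

Run:
```python
from h import *
c,p,d=snap('wrist','w5'); u,v,P=pts3(c,d)
for b in range(240,312,6):
    print(b,[tuple(P[(u==a)&(v==b)][0].round(3)) for a in (252,258,264,268,272,279,290)])
cv2.imwrite('pics/w5z.png',cv2.resize(p[190:330,200:360,::-1],None,fx=5,fy=4.2,interpolation=cv2.INTER_NEAREST))
```

```text
240 [(np.float64(0.593), np.float64(-0.124), np.float64(0.011)), (np.float64(0.596), np.float64(-0.124), np.float64(0.011)), (np.float64(0.6), np.float64(-0.108), np.float64(0.046)), (np.float64(0.602), np.float64(-0.108), np.float64(0.046)), (np.float64(0.604), np.float64(-0.108), np.float64(0.045)), (np.float64(0.607), np.float64(-0.107), np.float64(0.047)), (np.float64(0.615), np.float64(-0.123), np.float64(0.009))]
246 [(np.float64(0.593), np.float64(-0.128), np.float64(0.01)), (np.float64(0.597), np.float64(-0.128), np.float64(0.01)), (np.float64(0.6), np.float64(-0.111), np.float64(0.046)), (np.float64(0.602), np.float64(-0.111), np.float64(0.045)), (np.float64(0.604), np.float64(-0.111), np.float64(0.046)), (np.float64(0.607), np.float64(-0.11), np.float64(0.046)), (np.float64(0.615), np.float64(-0.127), np.float64(0.01))]
252 [(np.float64(0.593), np.float64(-0.132), np.float64(0.01)), (np.float64(0.597), np.float64(-0.131), np.float64(0.011)), (np.float64(0.601), np.float64(-0.114), np.float64(0.046)), (np.float64(0.603), np.float64(-0.114), np.float64(0.046)), (np.float64(0.
[... 3273 characters left out ...]
np.float64(-0.114), np.float64(0.086)), (np.float64(0.604), np.float64(-0.114), np.float64(0.086)), (np.float64(0.605), np.float64(-0.114), np.float64(0.085)), (np.float64(0.608), np.float64(-0.114), np.float64(0.086)), (np.float64(0.612), np.float64(-0.113), np.float64(0.086))]
306 [(np.float64(0.598), np.float64(-0.114), np.float64(0.091)), (np.float64(0.6), np.float64(-0.114), np.float64(0.091)), (np.float64(0.602), np.float64(-0.114), np.float64(0.09)), (np.float64(0.604), np.float64(-0.114), np.float64(0.09)), (np.float64(0.605), np.float64(-0.114), np.float64(0.089)), (np.float64(0.608), np.float64(-0.114), np.float64(0.089)), (np.float64(0.612), np.float64(-0.114), np.float64(0.089))]
```

View pics/w5z.png

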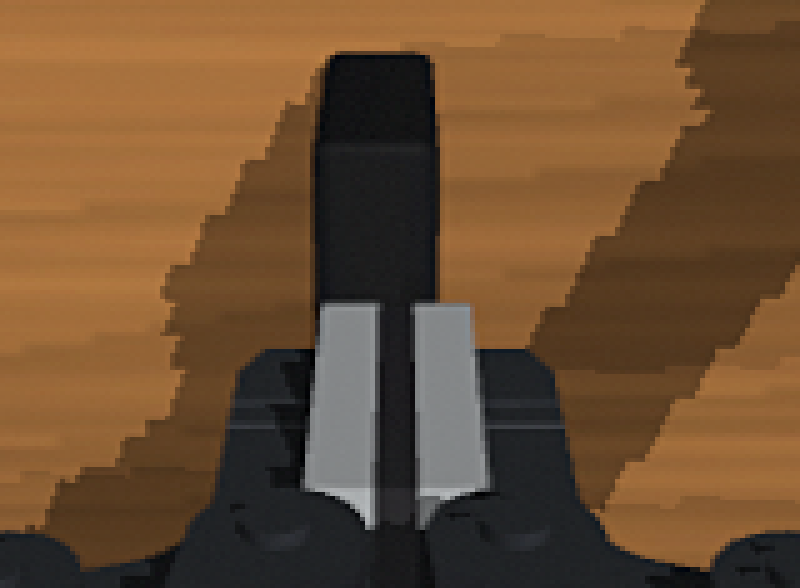

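The gripper closed above the fin. By wrist depth the pads end at z≈0.056 while the reported TCP z is 0.016, so the real fingertips sit about 40 mm behind the reported TCP. I'll confirm this with the scene camera before going lower.

Run:
```python
from h import *
for n in ('scene','top'):
    c,p,d=snap(n,'x_'+n); u,v,P=pts3(c,d)
    s=(abs(P[:,0]-.609)<.03)&(abs(P[:,1]+.123)<.035)&(P[:,2]>.02)&(P[:,2]<.13)
    idx=np.nonzero(s)[0]; print(n,s.sum())
    for lo in np.arange(.03,.13,.01):
        q=s&(P[:,2]>=lo)&(P[:,2]<lo+.01)
        if q.sum(): print(lo.round(3),q.sum(),P[q].min(0).round(3),P[q].max(0).round(3),u[q].mean().round(),v[q].mean().round())
    if n=='scene': cv2.imwrite('pics/s5z.png',cv2.resize(p[150:260,180:300,::-1],None,fx=5,fy=5,interpolation=cv2.INTER_NEAREST))
```

```text
scene 288
0.03 34 [ 0.6   -0.144  0.03 ] [ 0.617 -0.097  0.04 ] 240.0 221.0
0.04 40 [ 0.6   -0.148  0.04 ] [ 0.617 -0.097  0.049] 241.0 219.0
0.05 7 [ 0.605 -0.128  0.052] [ 0.622 -0.113  0.06 ] 239.0 216.0
0.06 18 [ 0.603 -0.13   0.061] [ 0.624 -0.112  0.069] 238.0 215.0
0.07 17 [ 0.597 -0.123  0.071] [ 0.623 -0.112  0.079] 239.0 213.0
0.08 14 [ 0.601 -0.118  0.081] [ 0.623 -0.112  0.089] 239.0 211.0
0.09 24 [ 0.584 -0.118  0.092] [ 0.625 -0.111  0.1  ] 240.0 208.0
0.1 48 [ 0.579 -0.134  0.1  ] [ 0.639 -0.108  0.109] 237.0 206.0
0.11 25 [ 0.579 -0.133  0.11 ] [ 0.638 -0.105  0.12 ] 238.0 204.0
0.12 28 [ 0.591 -0.116  0.121] [ 0.627 -0.106  0.13 ] 241.0 201.0
top 10
0.04 5 [ 0.601 -0.105  0.042] [ 0.607 -0.101  0.05 ] 319.0 193.0
0.09 1 [ 0.582 -0.113  0.1  ] [ 0.582 -0.113  0.1  ] 326.0 201.0
0.1 1 [ 0.584 -0.113  0.101] [ 0.584 -0.113  0.101] 326.0 200.0
0.11 3 [ 0.579 -0.115  0.111] [ 0.581 -0.114  0.118] 327.0 201.0
```

View pics/s5z.png

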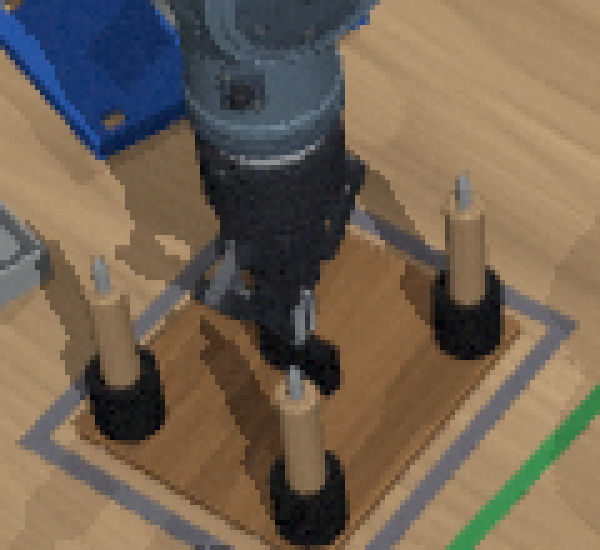

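Both cameras agree that the tips are about 40 mm above the reported TCP. I'll open, go 40 mm lower and grip again.

Call:
{"fn": "move_arm", "kwargs": {"increments": [{"tx":0.0,"ty":0.0,"tz":0.0,"turn":0.0},{"tx":0.0,"ty":0.0,"tz":0.0,"turn":0.0},{"tx":0.0,"ty":0.0,"tz":0.0,"turn":0.0},{"tx":0.0,"ty":0.0,"tz":0.0,"turn":0.0},{"tx":0.0,"ty":0.0,"tz":0.0,"turn":0.0},{"tx":0.0,"ty":0.0,"tz":0.0,"turn":0.0},{"tx":0.0,"ty":0.0,"tz":0.01,"turn":0.0},{"tx":0.0,"ty":0.0,"tz":0.02,"turn":0.0},{"tx":0.0,"ty":0.0,"tz":0.03,"turn":0.0},{"tx":0.0,"ty":0.0,"tz":0.035,"turn":0.0},{"tx":0.0,"ty":0.0,"tz":0.04,"turn":0.0},{"tx":0.0,"ty":0.0,"tz":0.04,"turn":0.0},{"tx":0.0,"ty":0.0,"tz":0.04,"turn":0.0}], "gripper": 1.0}}

```text
time_s: 5.22
eef_pos: [0.6088, -0.1232, -0.0243]
eef_rot: [-0.0, 0.999, 0.038, -0.0]
wrist_force: [-0.4, -0.3, 1.0]
opening: 0.999
```

Call:
{"fn": "move_arm", "kwargs": {"increments": [{"tx":0.0,"ty":0.0,"tz":0.0,"turn":0.0},{"tx":0.0,"ty":0.0,"tz":0.0,"turn":0.0},{"tx":0.0,"ty":0.0,"tz":0.0,"turn":0.0},{"tx":0.0,"ty":0.0,"tz":0.0,"turn":0.0},{"tx":0.0,"ty":0.0,"tz":0.0,"turn":0.0},{"tx":0.0,"ty":0.0,"tz":0.0,"turn":0.0},{"tx":0.0,"ty":0.0,"tz":0.0,"turn":0.0},{"tx":0.0,"ty":0.0,"tz":0.0,"turn":0.0},{"tx":0.0,"ty":0.0,"tz":0.0,"turn":0.0},{"tx":0.0,"ty":0.0,"tz":0.0,"turn":0.0}], "gripper": 0.0}}

```text
time_s: 6.05
eef_pos: [0.609, -0.1234, -0.0234]
eef_rot: [0.0, 0.999, 0.038, -0.0]
wrist_force: [-4.0, 0.2, 6.0]
opening: 0.129
```

```bash
python3 to.py .6092 .120 -.024 .4;python3 -c "
from h import *
snap('wrist','w6')"
```

```text
t 6.05 pos [ 0.609  -0.1234 -0.0234] yaw 4.37 F [-4.   0.2  6. ] op 0.129
tool shift [ 0.0188 -0.2427  0.0006] turn 3.97
```

View pics/w6.png

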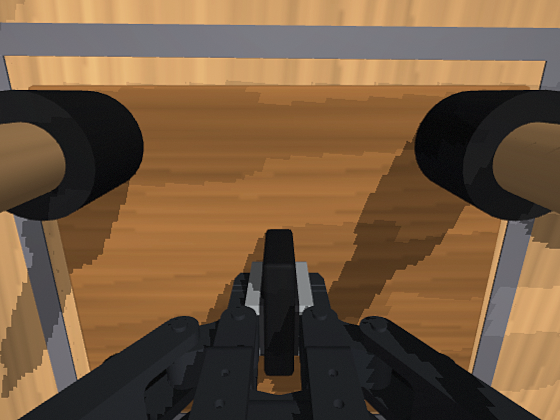

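The fin is held (opening 0.129). Now I'll slide the stand slowly.

Call:
{"fn": "move_arm", "kwargs": {"increments": [{"tx":0.0005,"ty":-0.006,"tz":0.0,"turn":0.0},{"tx":0.0014,"ty":-0.018,"tz":0.0,"turn":0.2},{"tx":0.0023,"ty":-0.03,"tz":0.0,"turn":0.4},{"tx":0.0033,"ty":-0.043,"tz":0.0,"turn":0.6},{"tx":0.0043,"ty":-0.056,"tz":0.0,"turn":0.8},{"tx":0.0053,"ty":-0.069,"tz":0.0,"turn":1.0},{"tx":0.0063,"ty":-0.082,"tz":0.0,"turn":1.2},{"tx":0.0073,"ty":-0.095,"tz":0.0,"turn":1.4},{"tx":0.0083,"ty":-0.108,"tz":0.0,"turn":1.6},{"tx":0.0093,"ty":-0.121,"tz":0.0,"turn":1.8},{"tx":0.0103,"ty":-0.134,"tz":0.0,"turn":2.0},{"tx":0.0113,"ty":-0.147,"tz":0.0,"turn":2.3},{"tx":0.0123,"ty":-0.16,"tz":0.0,"turn":2.6},{"tx":0.0133,"ty":-0.173,"tz":0.0,"turn":2.9},{"tx":0.0143,"ty":-0.186,"tz":0.0,"turn":3.2},{"tx":0.0153,"ty":-0.199,"tz":0.0,"turn":3.5},{"tx":0.0163,"ty":-0.212,"tz":0.0,"turn":3.7},{"tx":0.0173,"ty":-0.225,"tz":0.0,"turn":3.9},{"tx":0.0181,"ty":-0.236,"tz":0.0,"turn":4.0},{"tx":0.0185,"ty":-0.2418,"tz":0.0,"turn":4.0}]}}

```text
time_s: 7.77
eef_pos: [0.6091, 0.1207, -0.0234]
eef_rot: [0.0, 1.0, 0.004, 0.0]
wrist_force: [-0.8, -6.5, 4.6]
opening: 0.13
```

Call:
{"fn": "move_arm", "kwargs": {"increments": [{"tx":0.0,"ty":0.0,"tz":0.0,"turn":0.0},{"tx":0.0,"ty":0.0,"tz":0.0,"turn":0.0},{"tx":0.0,"ty":0.0,"tz":0.0,"turn":0.0},{"tx":0.0,"ty":0.0,"tz":0.0,"turn":0.0}]}}

```text
time_s: 8.1
eef_pos: [0.6091, 0.1211, -0.0234]
eef_rot: [-0.001, 1.0, 0.003, 0.0]
wrist_force: [0.7, 6.0, 4.6]
opening: 0.131
```

```bash
cat > stand.py <<'E'
from h import *
import sys
def stand(x0=.609,y0=.12):
  C=[]
  for n in ('top','scene'):
    c,p,d=snap(n,f'st_{n}_{int(get_obs()["time_s"]*100)}'); u,v,P=pts3(c,d)
    T=[]
    for sx in (1,-1):
      for sy in (1,-1):
        e=np.array([x0+sx*.076,y0+sy*.063])
        q=(np.linalg.norm(P[:,:2]-e,axis=1)<.025)&(P[:,2]>.127)&(P[:,2]<.155)
        T.append(np.median(P[q],0) if q.sum()>3 else np.full(3,np.nan))
    T=np.array(T); print(n,T.round(4).tolist())
    print('  centre',np.nanmean(T,0).round(4),'yaws',np.degrees([np.arctan2(*(T[0]-T[2])[[1,0]]),np.arctan2(*(T[1]-T[3])[[1,0]]),-np.arctan2(*(T[0]-T[1])[[0,1]]),-np.arctan2(*(T[2]-T[3])[[0,1]])]).round(2))
if __name__=="__main__": stand()
E
python3 stand.py; python3 to.py .6092 .120 -.024 .4
```

```text
top [[0.6863, 0.1829, 0.1404], [0.6857, 0.0599, 0.1377], [0.5344, 0.1822, 0.1334], [0.5354, 0.0573, 0.1381]]
  centre [0.6105 0.1206 0.1374] yaws [ 0.29  0.98 -0.31  0.48]
scene [[0.6873, 0.186, 0.1361], [0.6866, 0.0606, 0.1377], [0.5351, 0.1837, 0.1359], [nan, nan, nan]]
  centre [0.6363 0.1435 0.1366] yaws [ 0.86   nan -0.32   nan]
t 8.2 pos [ 0.6091  0.1211 -0.0234] yaw 0.37 F [-0.8  6.   4.3] op 0.134
tool shift [0.0001 0.0011 0.0006] turn -0.03
```

The stand is in place at about (0.6105,0.1215) with yaw about 0.4°. I'll release it and rise.

Call:
{"fn": "move_arm", "kwargs": {"increments": [{"tx":0.0,"ty":0.0,"tz":0.0,"turn":0.0},{"tx":0.0,"ty":0.0,"tz":0.0,"turn":0.0},{"tx":0.0,"ty":0.0,"tz":0.0,"turn":0.0},{"tx":0.0,"ty":0.0,"tz":0.0,"turn":0.0},{"tx":0.0,"ty":0.0,"tz":0.0,"turn":0.0},{"tx":0.0,"ty":0.0,"tz":0.0,"turn":0.0},{"tx":0.0,"ty":0.0,"tz":-0.015,"turn":0.0},{"tx":0.0,"ty":0.0,"tz":-0.04,"turn":0.0},{"tx":0.0,"ty":0.0,"tz":-0.075,"turn":0.0},{"tx":0.0,"ty":0.0,"tz":-0.11,"turn":0.0},{"tx":0.0,"ty":0.0,"tz":-0.145,"turn":0.0},{"tx":0.0,"ty":0.0,"tz":-0.175,"turn":0.0},{"tx":0.0,"ty":0.0,"tz":-0.2,"turn":0.0},{"tx":0.0,"ty":0.0,"tz":-0.2,"turn":0.0}], "gripper": 1.0}}

```text
time_s: 9.37
eef_pos: [0.6129, 0.1192, 0.1835]
eef_rot: [-0.0, 1.0, 0.003, 0.005]
wrist_force: [0.5, -0.5, -0.3]
opening: 1.0
```

```bash
python3 to.py .4516 .3763 .18 -16.1
```

```text
t 9.37 pos [0.6129 0.1192 0.1835] yaw 0.36 F [ 0.5 -0.5 -0.3] op 1.0
tool shift [-0.1597 -0.2581  0.0017] turn 16.46
```

Call:
{"fn": "move_arm", "kwargs": {"increments": [{"tx":-0.01,"ty":-0.015,"tz":0.0,"turn":2.0},{"tx":-0.03,"ty":-0.045,"tz":0.0,"turn":5.0},{"tx":-0.05,"ty":-0.08,"tz":0.0,"turn":8.0},{"tx":-0.07,"ty":-0.113,"tz":0.0,"turn":11.0},{"tx":-0.09,"ty":-0.146,"tz":0.0,"turn":13.0},{"tx":-0.11,"ty":-0.178,"tz":0.0,"turn":15.0},{"tx":-0.13,"ty":-0.21,"tz":0.0,"turn":16.5},{"tx":-0.147,"ty":-0.238,"tz":0.0,"turn":16.5},{"tx":-0.1585,"ty":-0.2575,"tz":0.0,"turn":16.5},{"tx":-0.1585,"ty":-0.2575,"tz":0.0,"turn":16.5},{"tx":-0.1585,"ty":-0.2575,"tz":0.0,"turn":16.5}]}}

```text
time_s: 10.28
eef_pos: [0.448, 0.3764, 0.1756]
eef_rot: [0.0, 0.99, -0.139, -0.0]
wrist_force: [0.3, -0.4, 0.2]
opening: 0.998
```

```bash
cat > tray.py <<'E'
from h import *
import sys
def tray(x0,y0,uz=0.0,cams=('top','scene','wrist'),tag='tr'):
  # fin top surface at uz+.05, from depth
  for n in cams:
    c,p,d=snap(n,f'{tag}_{n}_{int(get_obs()["time_s"]*100)}'); u,v,P=pts3(c,d)
    q=(np.linalg.norm(P[:,:2]-[x0,y0],axis=1)<.06)&(abs(P[:,2]-uz-.05)<.008)
    if q.sum()<8: print(n,'none',q.sum()); continue
    r=cv2.minAreaRect(P[q][:,:2].astype(np.float32)); b=cv2.boxPoints(r); e=[b[1]-b[0],b[2]-b[1]]; e=max(e,key=np.linalg.norm)
    print(n,q.sum(),'mean',P[q].mean(0).round(4),'rect',np.round(r[0],4),np.round(r[1],4),'xyaw',round((np.degrees(np.arctan2(e[1],e[0]))-90+90)%180-90,2))
if __name__=="__main__": tray(*map(float,sys.argv[1:4]))
E
python3 tray.py .4516 .3763 0; python3 stand.py;python3 to.py .4516 .3763 -.02 -16.1; ls -t pics | head -8
```

```text
top 111 mean [0.4524 0.3773 0.0491] rect [0.4521 0.3776] [0.0471 0.0121] xyaw -15.61
scene 95 mean [0.4526 0.3775 0.0484] rect [0.452  0.3769] [0.0461 0.0167] xyaw -15.56
wrist 664 mean [0.4497 0.3777 0.0499] rect [0.4493 0.3767] [0.0463 0.012 ] xyaw -16.53
top [[0.6852, 0.1828, 0.1357], [0.686, 0.0597, 0.1376], [0.5345, 0.1812, 0.1329], [0.5343, 0.0572, 0.1396]]
  centre [0.61   0.1202 0.1364] yaws [ 0.6   0.95  0.36 -0.12]
scene [[0.6872, 0.1855, 0.1381], [0.6872, 0.0601, 0.1367], [0.536, 0.1837, 0.1358], [0.5353, 0.0589, 0.1358]]
  centre [0.6114 0.122  0.1366] yaws [ 0.69  0.45  0.   -0.32]
t 10.53 pos [0.4498 0.3746 0.1761] yaw -16.24 F [-0.5  0.3 -0.5] op 1.001
tool shift [ 0.0013 -0.0022  0.1961] turn -0.14
st_scene_1048.png
st_top_1043.png
tr_wrist_1038.png
tr_scene_1033.png
tr_top_1028.png
st_scene_815.png
st_top_810.png
w6.png
```

The trays' and stand's positions agree across the cameras to about 2 mm. Descending onto the red tray's fin.

Call:
{"fn": "move_arm", "kwargs": {"increments": [{"tx":0.0,"ty":-0.002,"tz":0.02,"turn":0.0},{"tx":0.0,"ty":-0.002,"tz":0.05,"turn":0.0},{"tx":0.0,"ty":-0.002,"tz":0.08,"turn":0.0},{"tx":0.0,"ty":-0.002,"tz":0.11,"turn":0.0},{"tx":0.0,"ty":-0.002,"tz":0.14,"turn":0.0},{"tx":0.0,"ty":-0.002,"tz":0.165,"turn":0.0},{"tx":0.0,"ty":-0.002,"tz":0.185,"turn":0.0},{"tx":0.0,"ty":-0.002,"tz":0.197,"turn":0.0},{"tx":0.0,"ty":-0.002,"tz":0.2,"turn":0.0},{"tx":0.0,"ty":-0.002,"tz":0.2,"turn":0.0},{"tx":0.0,"ty":-0.002,"tz":0.2,"turn":0.0}]}}

```text
time_s: 11.45
eef_pos: [0.4507, 0.3778, -0.0226]
eef_rot: [-0.001, 0.99, -0.141, 0.001]
wrist_force: [-1.2, -0.8, 1.0]
opening: 0.999
```

```bash
python3 -c "
from tray import *
tray(.4505,.377,0,('wrist',),'td')"; python3 to.py .4505 .377 -.024 -16.1
```

```text
wrist 7100 mean [0.4508 0.3807 0.0501] rect [0.4514 0.3773] [0.0471 0.1098] xyaw 88.77
t 11.5 pos [ 0.451   0.3781 -0.0221] yaw -16.15 F [ 0.3 -0.2  0.1] op 0.995
tool shift [-0.0002  0.0012  0.0019] turn -0.05
```

Call:
{"fn": "move_arm", "kwargs": {"increments": [{"tx":0.0,"ty":0.001,"tz":0.001,"turn":0.0},{"tx":0.0,"ty":0.001,"tz":0.001,"turn":0.0},{"tx":0.0,"ty":0.001,"tz":0.001,"turn":0.0},{"tx":0.0,"ty":0.001,"tz":0.001,"turn":0.0},{"tx":0.0,"ty":0.001,"tz":0.001,"turn":0.0},{"tx":0.0,"ty":0.001,"tz":0.001,"turn":0.0},{"tx":0.0,"ty":0.001,"tz":0.001,"turn":0.0},{"tx":0.0,"ty":0.001,"tz":0.001,"turn":0.0},{"tx":0.0,"ty":0.001,"tz":0.001,"turn":0.0},{"tx":0.0,"ty":0.001,"tz":0.001,"turn":0.0}], "gripper": 0.0}}

```text
time_s: 12.33
eef_pos: [0.4495, 0.3768, -0.0245]
eef_rot: [-0.0, 0.99, -0.14, 0.0]
wrist_force: [-0.7, 0.6, 3.2]
opening: 0.132
```

```bash
python3 to.py .4505 .377 -.024 -16.1;python3 -c "
from h import *
c,p,d=snap('wrist','w7')
u,v,P=pts3(c,d)
M=rot(get_obs()['eef_rot']).as_matrix(); t=get_obs()['eef_pos']
q=(P[:,2]>.043)&(P[:,2]<.054); L=(P[q]-t)@M
k=(abs(L[:,0])<.007); print('fin in tool y range',L[k][:,1].min(),L[k][:,1].max(), L[k][:,0].min(),L[k][:,0].max())
"
```

```text
t 12.33 pos [ 0.4495  0.3768 -0.0245] yaw -16.13 F [-0.7  0.6  3.2] op 0.132
tool shift [ 0.0009 -0.0005 -0.0005] turn -0.03
fin in tool y range -0.024011446097813045 0.02324104978862948 -0.006998940095113995 0.0069967569110733485
```

View pics/w7.png

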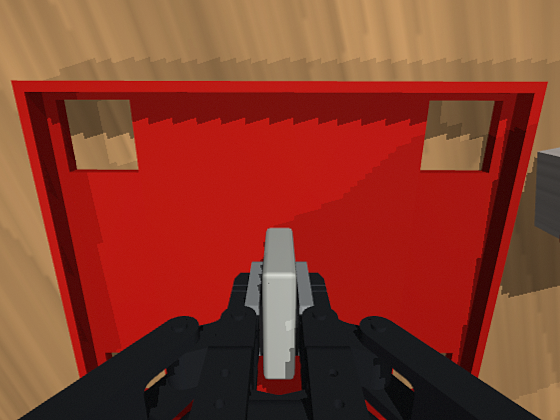

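The red tray is held and centred on the fin to within 0.5 mm. I'll lift it.

Call:
{"fn": "move_arm", "kwargs": {"increments": [{"tx":0.0,"ty":0.0,"tz":-0.005,"turn":0.0},{"tx":0.0,"ty":0.0,"tz":-0.015,"turn":0.0},{"tx":0.0,"ty":0.0,"tz":-0.035,"turn":0.0},{"tx":0.0,"ty":0.0,"tz":-0.06,"turn":0.0},{"tx":0.0,"ty":0.0,"tz":-0.085,"turn":0.0},{"tx":0.0,"ty":0.0,"tz":-0.11,"turn":0.0},{"tx":0.0,"ty":0.0,"tz":-0.135,"turn":0.0},{"tx":0.0,"ty":0.0,"tz":-0.16,"turn":0.0},{"tx":0.0,"ty":0.0,"tz":-0.18,"turn":0.0},{"tx":0.0,"ty":0.0,"tz":-0.195,"turn":0.0},{"tx":0.0,"ty":0.0,"tz":-0.2,"turn":0.0},{"tx":0.0,"ty":0.0,"tz":-0.2,"turn":0.0}]}}

```text
time_s: 13.38
eef_pos: [0.45, 0.377, 0.1772]
eef_rot: [-0.001, 0.99, -0.14, 0.001]
wrist_force: [0.6, 0.1, -2.8]
opening: 0.132
```

```bash
python3 to.py .6091 .121 .165 .37
```

```text
t 13.38 pos [0.45   0.377  0.1772] yaw -16.13 F [ 0.6  0.1 -2.8] op 0.132
tool shift [0.2239 0.2018 0.0122] turn -16.5
```

Call:
{"fn": "move_arm", "kwargs": {"increments": [{"tx":0.01,"ty":0.009,"tz":0.0,"turn":-0.7},{"tx":0.03,"ty":0.027,"tz":0.0,"turn":-2.2},{"tx":0.05,"ty":0.045,"tz":0.0,"turn":-3.7},{"tx":0.07,"ty":0.063,"tz":0.0,"turn":-5.2},{"tx":0.09,"ty":0.081,"tz":0.0,"turn":-6.7},{"tx":0.11,"ty":0.099,"tz":0.0,"turn":-8.2},{"tx":0.13,"ty":0.117,"tz":0.0,"turn":-9.7},{"tx":0.15,"ty":0.135,"tz":0.0,"turn":-11.2},{"tx":0.17,"ty":0.153,"tz":0.0,"turn":-12.7},{"tx":0.19,"ty":0.171,"tz":0.0,"turn":-14.2},{"tx":0.207,"ty":0.187,"tz":0.0,"turn":-15.5},{"tx":0.219,"ty":0.198,"tz":0.0,"turn":-16.3},{"tx":0.2239,"ty":0.2018,"tz":0.0,"turn":-16.5},{"tx":0.2239,"ty":0.2018,"tz":0.012,"turn":-16.5},{"tx":0.2239,"ty":0.2018,"tz":0.022,"turn":-16.5},{"tx":0.2239,"ty":0.2018,"tz":0.022,"turn":-16.5},{"tx":0.2239,"ty":0.2018,"tz":0.022,"turn":-16.5},{"tx":0.2239,"ty":0.2018,"tz":0.022,"turn":-16.5}]}}

```text
time_s: 14.88
eef_pos: [0.6076, 0.1216, 0.1528]
eef_rot: [-0.0, 1.0, 0.004, -0.0]
wrist_force: [0.3, -0.4, -1.6]
opening: 0.129
```

```bash
python3 to.py .6091 .121 .165 .37; python3 -c "
from h import *
snap('wrist','w8');snap('scene','s8')"
```

```text
t 14.88 pos [0.6076 0.1216 0.1528] yaw 0.44 F [ 0.3 -0.4 -1.6] op 0.129
tool shift [ 0.0015  0.0006 -0.0122] turn 0.07
```

View pics/w8.png

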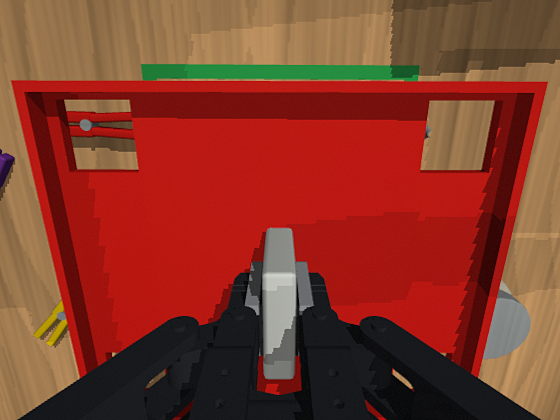

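View pics/s8.png

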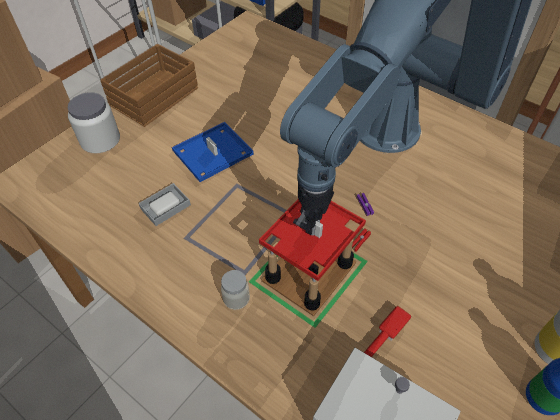

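Run:
```python
from h import *
c=viewer.get_calibration('wrist'); o=get_obs()
print(o['eef_pos'].round(4), c['origin'].round(4))
print('px on z=.15',onz(c,[[427,131]],.15).round(4))
# holes corners at floor top z=.183 (underside .1773)
for px in [(428,100),(503,101),(493,171),(420,169),(63,99),(130,100),(139,170),(72,171)]: print(px,onz(c,[px],.1833).round(4))
```

```text
[0.6083 0.1213 0.1538] [0.6069 0.2027 0.3316]
px on z=.15 [[0.6836 0.1841 0.15  ]]
(428, 100) [[0.6682 0.2    0.1833]]
(503, 101) [[0.699  0.1998 0.1833]]
(493, 171) [[0.7009 0.1706 0.1833]]
(420, 169) [[0.6689 0.1713 0.1833]]
(63, 99) [[0.5188 0.1993 0.1833]]
(130, 100) [[0.5462 0.1991 0.1833]]
(139, 170) [[0.5463 0.1699 0.1833]]
(72, 171) [[0.517  0.1693 0.1833]]
```

Call:
{"fn": "move_arm", "kwargs": {"increments": [{"tx":0.0,"ty":0.0,"tz":0.01,"turn":0.0},{"tx":0.0,"ty":0.0,"tz":0.02,"turn":0.0},{"tx":0.0,"ty":0.0,"tz":0.022,"turn":0.0},{"tx":0.0,"ty":0.0,"tz":0.022,"turn":0.0},{"tx":0.0,"ty":0.0,"tz":0.022,"turn":0.0}]}}

```text
time_s: 15.4
eef_pos: [0.608, 0.1205, 0.1307]
eef_rot: [0.0, 1.0, 0.003, -0.001]
wrist_force: [0.3, -0.6, -2.9]
opening: 0.133
```

Run:
```python
from h import *
c,p,d=snap('wrist','w9'); o=get_obs()
print(o['eef_pos'].round(4), c['origin'].round(4),o['wrist_force'])
cv2.imwrite('pics/w9z.png',cv2.resize(np.hstack([p[85:185,50:150],p[85:185,410:510]])[:,:,::-1],None,fx=4,fy=4,interpolation=cv2.INTER_NEAREST))
```

```text
[0.6083 0.1205 0.1312] [0.6069 0.2019 0.3086] [-0.59539311  0.32734408 -2.23364318]
```

View pics/w9z.png

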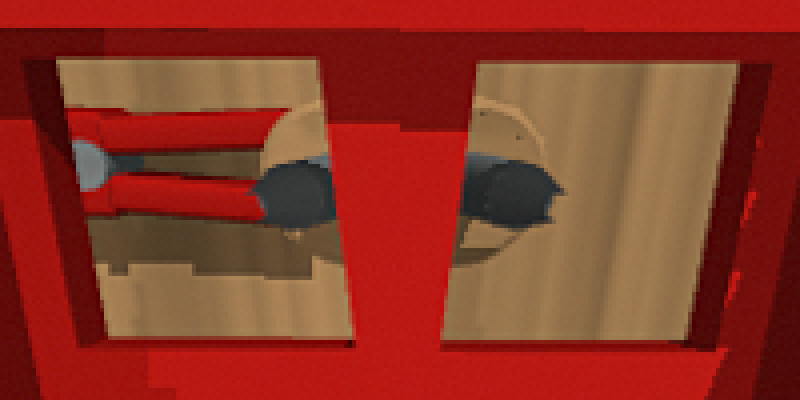

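Run:
```python
from h import *
c=viewer.get_calibration('wrist'); o=get_obs()
t=o['eef_pos']; M=rot(o['eef_rot']).as_matrix()
for px in [(123.5,133),(438.5,133)]:
    w=onz(c,[px],.150)[0]; print('tip',w.round(4),((w-t)@M).round(4))
z=t[2]+.0245+.006
for nm,q in dict(L=[(64.5,100),(130,99.5),(138.5,170),(77,170)],R=[(429,100.5),(594/4+0+0,0)][:1]).items():
    print(nm,((onz(c,q,z)-t)@M).round(4))
for q in [(429,100.5),(495-0,101),(488,170),(420.5,170)]:
    print(q,((onz(c,[q],z)-t)@M).round(4))
```

```text
tip [0.537  0.1838 0.15  ] [-0.0709 -0.0637 -0.0188]
tip [0.6795 0.1847 0.15  ] [ 0.0716 -0.0638 -0.0188]
L [[-0.0878 -0.0782 -0.0305]
 [-0.0612 -0.0784 -0.0305]
 [-0.0615 -0.0493 -0.0305]
 [-0.0882 -0.0493 -0.0305]]
R [[ 0.0605 -0.078  -0.0305]]
(429, 100.5) [[ 0.0605 -0.078  -0.0305]]
(495, 101) [[ 0.0874 -0.0779 -0.0305]]
(488, 170) [[ 0.0901 -0.0493 -0.0305]]
(420.5, 170) [[ 0.0608 -0.0493 -0.0305]]
```

The post tips sit symmetrically in the two holes, with a midpoint offset of about 0.3 mm in x and 0.7 mm in y. Lowering.

Call:
{"fn": "move_arm", "kwargs": {"increments": [{"tx":0.0,"ty":0.0,"tz":0.006,"turn":0.0},{"tx":0.0,"ty":0.0,"tz":0.014,"turn":0.0},{"tx":0.0,"ty":0.0,"tz":0.022,"turn":0.0},{"tx":0.0,"ty":0.0,"tz":0.03,"turn":0.0},{"tx":0.0,"ty":0.0,"tz":0.038,"turn":0.0},{"tx":0.0,"ty":0.0,"tz":0.046,"turn":0.0},{"tx":0.0,"ty":0.0,"tz":0.054,"turn":0.0},{"tx":0.0,"ty":0.0,"tz":0.062,"turn":0.0},{"tx":0.0,"ty":0.0,"tz":0.07,"turn":0.0},{"tx":0.0,"ty":0.0,"tz":0.078,"turn":0.0},{"tx":0.0,"ty":0.0,"tz":0.086,"turn":0.0},{"tx":0.0,"ty":0.0,"tz":0.092,"turn":0.0},{"tx":0.0,"ty":0.0,"tz":0.098,"turn":0.0},{"tx":0.0,"ty":0.0,"tz":0.101,"turn":0.0},{"tx":0.0,"ty":0.0,"tz":0.103,"turn":0.0},{"tx":0.0,"ty":0.0,"tz":0.103,"turn":0.0},{"tx":0.0,"ty":0.0,"tz":0.103,"turn":0.0}]}}

```text
time_s: 16.87
eef_pos: [0.6085, 0.1205, 0.0285]
eef_rot: [0.0, 1.0, 0.003, 0.0]
wrist_force: [-0.7, -0.1, -0.6]
opening: 0.131
```

```bash
python3 to.py .6083 .1205 .0255 .37
```

```text
t 16.87 pos [0.6085 0.1205 0.0285] yaw 0.37 F [-0.7 -0.1 -0.6] op 0.131
tool shift [-0.0002  0.      0.003 ] turn -0.0
```

Call:
{"fn": "move_arm", "kwargs": {"increments": [{"tx":0.0,"ty":0.0,"tz":0.001,"turn":0.0},{"tx":0.0,"ty":0.0,"tz":0.002,"turn":0.0},{"tx":0.0,"ty":0.0,"tz":0.003,"turn":0.0},{"tx":0.0,"ty":0.0,"tz":0.003,"turn":0.0}]}}

```text
time_s: 17.2
eef_pos: [0.6086, 0.1205, 0.0256]
eef_rot: [0.0, 1.0, 0.003, 0.0]
wrist_force: [-0.6, -0.0, -1.5]
opening: 0.132
```

Call:
{"fn": "move_arm", "kwargs": {"increments": [{"tx":0.0,"ty":0.0,"tz":0.0,"turn":0.0},{"tx":0.0,"ty":0.0,"tz":0.0,"turn":0.0},{"tx":0.0,"ty":0.0,"tz":0.0,"turn":0.0},{"tx":0.0,"ty":0.0,"tz":0.0,"turn":0.0},{"tx":0.0,"ty":0.0,"tz":0.0,"turn":0.0},{"tx":0.0,"ty":0.0,"tz":0.0,"turn":0.0},{"tx":0.0,"ty":0.0,"tz":-0.015,"turn":0.0},{"tx":0.0,"ty":0.0,"tz":-0.04,"turn":0.0},{"tx":0.0,"ty":0.0,"tz":-0.075,"turn":0.0},{"tx":0.0,"ty":0.0,"tz":-0.11,"turn":0.0},{"tx":0.0,"ty":0.0,"tz":-0.145,"turn":0.0},{"tx":0.0,"ty":0.0,"tz":-0.16,"turn":0.0},{"tx":0.0,"ty":0.0,"tz":-0.16,"turn":0.0},{"tx":0.0,"ty":0.0,"tz":-0.16,"turn":0.0}], "gripper": 1.0}}

```text
time_s: 18.37
eef_pos: [0.6089, 0.1206, 0.1864]
eef_rot: [0.0, 1.0, 0.003, 0.001]
wrist_force: [-1.1, -0.6, -0.3]
opening: 1.0
```

```bash
python3 to.py .4436 .1735 .16 -89
python3 - <<'E'
from h import *
for n in ('wrist','scene','top'):
    c,p,d=snap(n,'t10_'+n); u,v,P=pts3(c,d)
    q=(mask(p,*COL['red'])[v,u]>0)&(abs(P[:,0]-.609)<.09)&(abs(P[:,1]-.121)<.075)&(P[:,2]<.09)
    print(n,'floor z med',np.median(P[q],0).round(4),q.sum())
    if q.sum()>50:
        A=np.c_[P[q][:,:2]-[.609,.121],np.ones(q.sum())]; f=P[q][:,2]; k=abs(f-np.median(f))<.004; print('plane',np.linalg.lstsq(A[k],f[k],rcond=None)[0].round(4))
E
```

```text
t 18.37 pos [0.6089 0.1206 0.1864] yaw 0.37 F [-1.1 -0.6 -0.3] op 1.0
tool shift [-0.1651 -0.054   0.026 ] turn 89.37
wrist floor z med [0.6086 0.1289 0.0564] 26659
plane [-0.0001 -0.0007  0.0564]
scene floor z med [0.6158 0.123  0.056 ] 2656
plane [ 0.0007 -0.0003  0.0561]
top floor z med [0.5821 0.0764 0.0555] 1485
plane [-0.      0.0017  0.0557]
```

View pics/t10_wrist.png

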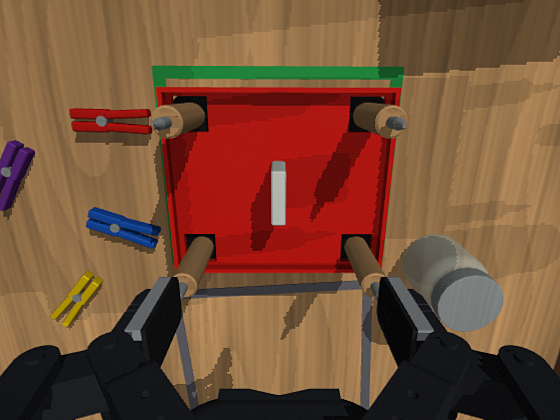

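View pics/t10_scene.png

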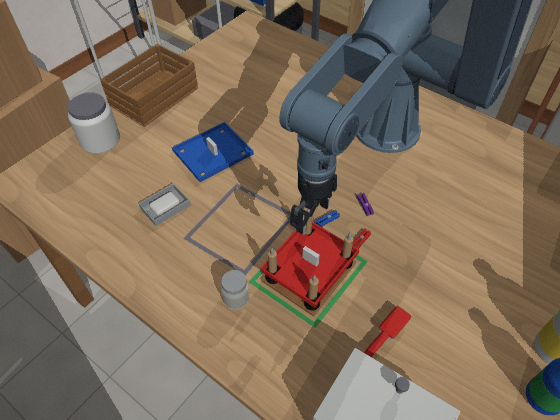

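The red tray is fully home: floor z≈0.056, level, all four posts through their holes. Next I'll locate the red pin from the settled wrist view and the top view.

```bash
cat > pin.py <<'E'
from h import *
import sys
def pin(col,x0,y0,cams=('wrist','top','scene'),rad=.06,z=.011):
  for n in cams:
    c,p,d=snap(n,f'pin_{n}_{int(get_obs()["time_s"]*100)}'); m=mask(p,*COL[col]); u,v,P=pts3(c,d)
    k=np.zeros_like(m); s=(np.linalg.norm(P[:,:2]-[x0,y0],axis=1)<rad)&(P[:,2]<z+.015); k[v[s],u[s]]=255
    m=cv2.morphologyEx(m&k,cv2.MORPH_CLOSE,np.ones((7,7),np.uint8)) 
    cs=comps(m,60)
    if not cs: print(n,'none'); continue
    q=max(cs,key=cv2.contourArea); w=onz(c,q[:,0,:],z)[:,:2].astype(np.float32)
    r=cv2.minAreaRect(w); b=cv2.boxPoints(r); e=max([b[1]-b[0],b[2]-b[1]],key=np.linalg.norm)
    print(n,np.round(r[0],4),'size',np.round(sorted(r[1]),4),'long axis yaw',round((np.degrees(np.arctan2(e[1],e[0]))+90)%180-90,1))
if __name__=="__main__": pin(sys.argv[1],float(sys.argv[2]),float(sys.argv[3]))
E
python3 pin.py red .4436 .1735; python3 pin.py blue .438 .06; python3 to.py .441 .173 .14 -89; python3 -c "
from h import *
print(get_obs()['q'])"
```

```text
wrist [0.4417 0.1738] size [0.0241 0.0793] long axis yaw -0.8
top [0.467  0.1743] size [0.0237 0.0283] long axis yaw 0.8
scene [0.445  0.1766] size [0.0297 0.0843] long axis yaw 5.9
wrist [0.438  0.0599] size [0.0283 0.0771] long axis yaw -18.5
top [0.439  0.0597] size [0.0211 0.0725] long axis yaw -18.4
scene [0.4384 0.0608] size [0.0267 0.0746] long axis yaw -19.1
t 18.82 pos [0.608  0.1205 0.1845] yaw 0.36 F [-0.3 -0.3 -0.7] op 0.997
tool shift [-0.1666 -0.0535  0.0447] turn 89.36
[ 4.48242814e-03  2.89786245e-01  1.49943618e+00 -1.08291955e-05
  1.35367505e+00 -1.87637788e-03]
```

Call:
{"fn": "move_arm", "kwargs": {"increments": [{"tx":-0.012,"ty":-0.004,"tz":0.0,"turn":6.0},{"tx":-0.025,"ty":-0.008,"tz":0.0,"turn":12.0},{"tx":-0.038,"ty":-0.012,"tz":0.0,"turn":18.5},{"tx":-0.051,"ty":-0.017,"tz":0.0,"turn":25.0},{"tx":-0.064,"ty":-0.021,"tz":0.0,"turn":31.5},{"tx":-0.077,"ty":-0.025,"tz":0.0,"turn":38.0},{"tx":-0.09,"ty":-0.029,"tz":0.0,"turn":44.5},{"tx":-0.103,"ty":-0.033,"tz":0.0,"turn":51.0},{"tx":-0.116,"ty":-0.037,"tz":0.0,"turn":57.5},{"tx":-0.129,"ty":-0.042,"tz":0.0,"turn":64.0},{"tx":-0.142,"ty":-0.046,"tz":0.0,"turn":70.5},{"tx":-0.155,"ty":-0.05,"tz":0.0,"turn":77.0},{"tx":-0.163,"ty":-0.053,"tz":0.0,"turn":83.5},{"tx":-0.166,"ty":-0.0542,"tz":0.0,"turn":88.5},{"tx":-0.166,"ty":-0.0542,"tz":0.03,"turn":90.4},{"tx":-0.166,"ty":-0.0542,"tz":0.06,"turn":90.4},{"tx":-0.166,"ty":-0.0542,"tz":0.08,"turn":90.4},{"tx":-0.166,"ty":-0.0542,"tz":0.08,"turn":90.4},{"tx":-0.166,"ty":-0.0542,"tz":0.08,"turn":90.4}]}}

```text
time_s: 20.4
eef_pos: [0.4411, 0.1736, 0.1047]
eef_rot: [-0.001, -0.707, 0.707, 0.001]
wrist_force: [0.3, 0.5, 0.4]
opening: 0.998
```

```bash
python3 -c "
from pin import *
pin('red',.4417,.1738,('wrist',))"; python3 to.py .4417 .1738 -.036 -90; ls -t pics|head -1
```

```text
wrist [0.441  0.1745] size [0.0237 0.0775] long axis yaw -1.9
t 20.45 pos [0.4424 0.1737 0.106 ] yaw -90.03 F [ 0.6 -0.9 -0.6] op 1.0
tool shift [-1.00e-04  8.00e-04  1.42e-01] turn -0.03
pin_wrist_2039.png
```

Call:
{"fn": "move_arm", "kwargs": {"increments": [{"tx":0.0,"ty":0.0005,"tz":0.02,"turn":0.0},{"tx":0.0,"ty":0.0005,"tz":0.05,"turn":0.0},{"tx":0.0,"ty":0.0005,"tz":0.08,"turn":0.0},{"tx":0.0,"ty":0.0005,"tz":0.105,"turn":0.0},{"tx":0.0,"ty":0.0005,"tz":0.125,"turn":0.0},{"tx":0.0,"ty":0.0005,"tz":0.137,"turn":0.0},{"tx":0.0,"ty":0.0005,"tz":0.142,"turn":0.0},{"tx":0.0,"ty":0.0005,"tz":0.142,"turn":0.0},{"tx":0.0,"ty":0.0005,"tz":0.142,"turn":0.0}]}}

```text
time_s: 21.2
eef_pos: [0.4431, 0.1739, -0.0353]
eef_rot: [0.001, -0.707, 0.707, -0.001]
wrist_force: [0.0, -0.3, 0.0]
opening: 0.998
```

Call:
{"fn": "move_arm", "kwargs": {"increments": [{"tx":0.0,"ty":0.0,"tz":0.0,"turn":0.0},{"tx":0.0,"ty":0.0,"tz":0.0,"turn":0.0},{"tx":0.0,"ty":0.0,"tz":0.0,"turn":0.0},{"tx":0.0,"ty":0.0,"tz":0.0,"turn":0.0},{"tx":0.0,"ty":0.0,"tz":0.0,"turn":0.0},{"tx":0.0,"ty":0.0,"tz":0.0,"turn":0.0},{"tx":0.0,"ty":0.0,"tz":0.0,"turn":0.0},{"tx":0.0,"ty":0.0,"tz":0.0,"turn":0.0},{"tx":0.0,"ty":0.0,"tz":0.0,"turn":0.0},{"tx":0.0,"ty":0.0,"tz":0.0,"turn":0.0}], "gripper": 0.0}}

```text
time_s: 22.03
eef_pos: [0.4434, 0.174, -0.0348]
eef_rot: [0.001, -0.707, 0.707, -0.001]
wrist_force: [-2.2, -0.6, 14.8]
opening: 0.261
```

```bash
python3 -c "
from h import *
snap('wrist','w11')"; python3 to.py .4417 .1738 -.036 -90
```

```text
t 22.08 pos [ 0.4434  0.174  -0.0348] yaw -90.02 F [-1.7 -0.8 14.3] op 0.266
tool shift [0.0002 0.0017 0.0012] turn -0.02
```

View pics/w11.png

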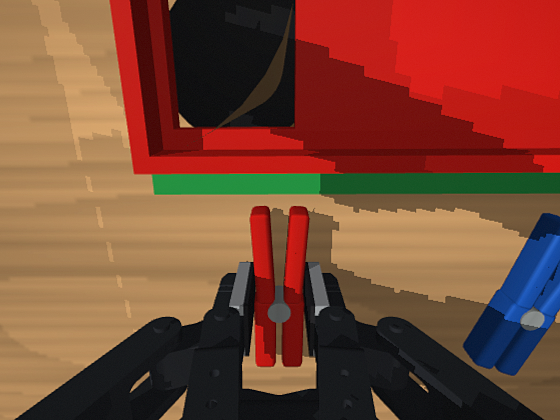

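The red pin is held across its width (opening 0.26). The 14 N reading suggests the tips touched the bench as they closed. I'll lift and carry it over the red tray.

Call:
{"fn": "move_arm", "kwargs": {"increments": [{"tx":0.0,"ty":0.0,"tz":-0.01,"turn":0.0},{"tx":0.0,"ty":0.0,"tz":-0.035,"turn":0.0},{"tx":0.0,"ty":0.0,"tz":-0.065,"turn":0.0},{"tx":0.0,"ty":0.0,"tz":-0.1,"turn":0.0},{"tx":0.0,"ty":0.0,"tz":-0.135,"turn":-4.0},{"tx":0.0,"ty":0.0,"tz":-0.17,"turn":-10.0},{"tx":0.0,"ty":0.0,"tz":-0.2,"turn":-16.0},{"tx":0.0,"ty":0.0,"tz":-0.22,"turn":-22.0},{"tx":0.005,"ty":-0.012,"tz":-0.22,"turn":-28.0},{"tx":0.012,"ty":-0.027,"tz":-0.22,"turn":-34.0},{"tx":0.019,"ty":-0.042,"tz":-0.22,"turn":-40.0},{"tx":0.026,"ty":-0.057,"tz":-0.22,"turn":-46.0},{"tx":0.033,"ty":-0.072,"tz":-0.22,"turn":-52.0},{"tx":0.04,"ty":-0.087,"tz":-0.22,"turn":-58.0},{"tx":0.046,"ty":-0.102,"tz":-0.22,"turn":-64.0},{"tx":0.051,"ty":-0.113,"tz":-0.22,"turn":-70.0},{"tx":0.0535,"ty":-0.12,"tz":-0.22,"turn":-76.0},{"tx":0.0535,"ty":-0.12,"tz":-0.22,"turn":-82.0},{"tx":0.0535,"ty":-0.12,"tz":-0.22,"turn":-88.0},{"tx":0.0535,"ty":-0.12,"tz":-0.22,"turn":-90.4}]}}

```text
time_s: 23.75
eef_pos: [0.5611, 0.12, 0.1834]
eef_rot: [-0.0, 1.0, 0.006, -0.0]
wrist_force: [-0.1, 0.5, -0.7]
opening: 0.264
```

```bash
python3 to.py .5635 .122 .023 .4;python3 -c "
from h import *
snap('wrist','w12')"; python3 to.py .5635 .122 .023 .4
```

```text
t 23.75 pos [0.5611 0.12   0.1834] yaw 0.66 F [-0.1  0.5 -0.7] op 0.264
tool shift [ 0.0025 -0.002   0.1604] turn 0.26
t 23.8 pos [0.5611 0.12   0.1834] yaw 0.65 F [ 0.3  0.5 -0.9] op 0.265
tool shift [ 0.0026 -0.002   0.1604] turn 0.25
```

View pics/w12.png

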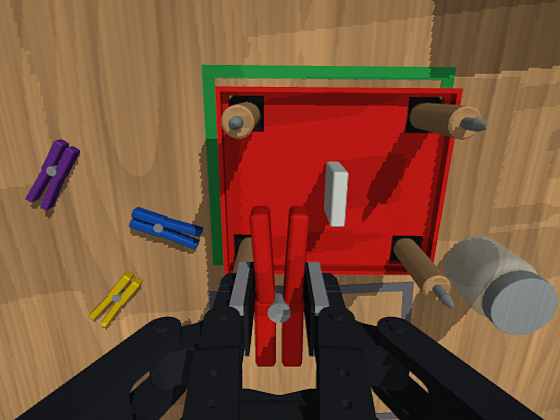

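The pin is in the hand, at image (280,290). Lowering it between the fin and the near posts.

Call:
{"fn": "move_arm", "kwargs": {"increments": [{"tx":0.002,"ty":-0.001,"tz":0.015,"turn":0.2},{"tx":0.002,"ty":-0.001,"tz":0.035,"turn":0.2},{"tx":0.002,"ty":-0.001,"tz":0.055,"turn":0.2},{"tx":0.002,"ty":-0.001,"tz":0.075,"turn":0.2},{"tx":0.002,"ty":-0.001,"tz":0.095,"turn":0.2},{"tx":0.002,"ty":-0.001,"tz":0.115,"turn":0.2},{"tx":0.002,"ty":-0.001,"tz":0.13,"turn":0.2},{"tx":0.002,"ty":-0.001,"tz":0.145,"turn":0.2},{"tx":0.002,"ty":-0.001,"tz":0.153,"turn":0.2},{"tx":0.002,"ty":-0.001,"tz":0.158,"turn":0.2},{"tx":0.002,"ty":-0.001,"tz":0.158,"turn":0.2},{"tx":0.002,"ty":-0.001,"tz":0.158,"turn":0.2}]}}

```text
time_s: 24.8
eef_pos: [0.5638, 0.1212, 0.0259]
eef_rot: [0.0, 1.0, 0.001, 0.0]
wrist_force: [-0.7, -0.3, 0.3]
opening: 0.266
```

```bash
python3 to.py .5635 .122 .023 .4;python3 -c "
from h import *
snap('wrist','w13')"
```

```text
t 24.8 pos [0.5638 0.1212 0.0259] yaw 0.15 F [-0.7 -0.3  0.3] op 0.266
tool shift [-0.0003 -0.0008  0.0029] turn -0.25
```

View pics/w13.png

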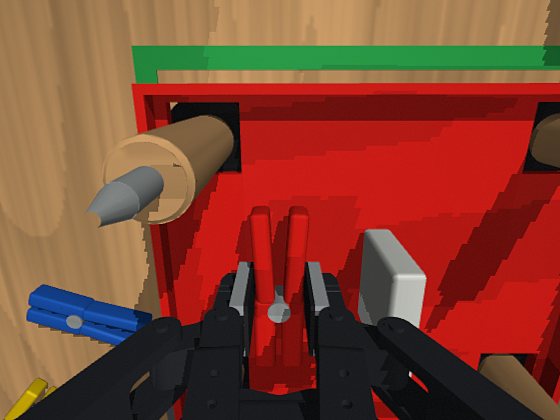

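Just above the floor. I'll go 2 mm lower, open to 0.45 and lift.

Call:
{"fn": "move_arm", "kwargs": {"increments": [{"tx":0.0,"ty":0.0,"tz":0.001,"turn":0.0},{"tx":0.0,"ty":0.0,"tz":0.003,"turn":0.0},{"tx":0.0,"ty":0.0,"tz":0.003,"turn":0.0},{"tx":0.0,"ty":0.0,"tz":0.003,"turn":0.0}]}}

```text
time_s: 25.18
eef_pos: [0.5635, 0.1211, 0.0225]
eef_rot: [-0.0, 1.0, 0.001, 0.0]
wrist_force: [0.9, 0.4, -0.7]
opening: 0.268
```

Call:
{"fn": "move_arm", "kwargs": {"increments": [{"tx":0.0,"ty":0.0,"tz":0.0,"turn":0.0},{"tx":0.0,"ty":0.0,"tz":0.0,"turn":0.0},{"tx":0.0,"ty":0.0,"tz":0.0,"turn":0.0},{"tx":0.0,"ty":0.0,"tz":0.0,"turn":0.0},{"tx":0.0,"ty":0.0,"tz":-0.01,"turn":0.0},{"tx":0.0,"ty":0.0,"tz":-0.03,"turn":0.0},{"tx":0.0,"ty":0.0,"tz":-0.06,"turn":0.0},{"tx":0.0,"ty":0.0,"tz":-0.09,"turn":0.0},{"tx":0.0,"ty":0.0,"tz":-0.12,"turn":0.0},{"tx":0.0,"ty":0.0,"tz":-0.15,"turn":0.0},{"tx":0.0,"ty":0.0,"tz":-0.165,"turn":0.0},{"tx":0.0,"ty":0.0,"tz":-0.165,"turn":0.0}], "gripper": 0.45}}

```text
time_s: 26.18
eef_pos: [0.5666, 0.1212, 0.1933]
eef_rot: [-0.0, 1.0, 0.002, 0.005]
wrist_force: [0.4, -0.5, 0.2]
opening: 0.447
```

```bash
python3 -c "
from h import *
snap('wrist','w14')"; python3 tray.py .439 -.385 0;python3 to.py .438 -.385 .18 -15.5; python3 stand.py
```

```text
top 107 mean [ 0.4398 -0.3858  0.049 ] rect [ 0.4397 -0.3867] [0.0478 0.0119] xyaw -15.22
scene 55 mean [ 0.4395 -0.3843  0.0495] rect [ 0.4375 -0.3874] [0.0531 0.0139] xyaw -17.72
wrist none 0
t 26.38 pos [0.5624 0.1211 0.1859] yaw 0.17 F [-0.3  0.3  0.1] op 0.45
tool shift [-0.1258  0.5057  0.0062] turn 15.67
top [[0.6847, 0.1831, 0.1314], [0.6863, 0.0576, 0.1385], [nan, nan, nan], [0.5345, 0.0571, 0.1408]]
  centre [0.6352 0.0993 0.1369] yaws [ nan 0.17 0.72  nan]
scene [[0.6863, 0.1857, 0.1367], [0.6872, 0.06, 0.1383], [0.5352, 0.1833, 0.1382], [0.5367, 0.0597, 0.1339]]
  centre [0.6113 0.1222 0.1368] yaws [0.9  0.09 0.39 0.68]
```

View pics/w14.png

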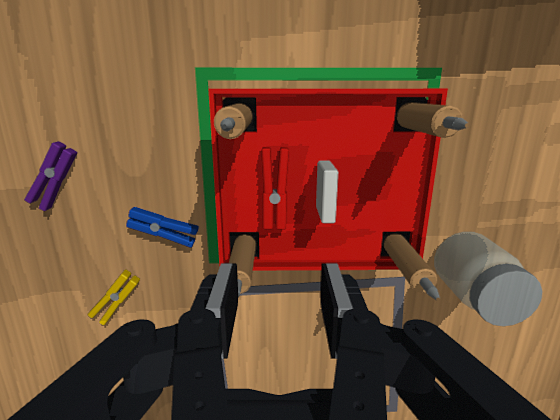

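The red pin lies flat in the red tray at (275,190) and the stand hasn't shifted. Now to the blue tray.

Call:
{"fn": "move_arm", "kwargs": {"increments": [{"tx":-0.005,"ty":0.02,"tz":0.0,"turn":0.5},{"tx":-0.013,"ty":0.05,"tz":0.0,"turn":1.5},{"tx":-0.022,"ty":0.085,"tz":0.0,"turn":3.0},{"tx":-0.03,"ty":0.12,"tz":0.0,"turn":4.5},{"tx":-0.039,"ty":0.155,"tz":0.0,"turn":6.0},{"tx":-0.048,"ty":0.19,"tz":0.0,"turn":7.5},{"tx":-0.057,"ty":0.225,"tz":0.0,"turn":9.0},{"tx":-0.066,"ty":0.26,"tz":0.0,"turn":10.5},{"tx":-0.075,"ty":0.295,"tz":0.0,"turn":12.0},{"tx":-0.083,"ty":0.33,"tz":0.0,"turn":13.0},{"tx":-0.092,"ty":0.365,"tz":0.0,"turn":14.0},{"tx":-0.1,"ty":0.4,"tz":0.0,"turn":15.0},{"tx":-0.108,"ty":0.435,"tz":0.0,"turn":15.7},{"tx":-0.116,"ty":0.47,"tz":0.0,"turn":15.7},{"tx":-0.122,"ty":0.493,"tz":0.0,"turn":15.7},{"tx":-0.126,"ty":0.506,"tz":0.0,"turn":15.7},{"tx":-0.126,"ty":0.506,"tz":0.0,"turn":15.7},{"tx":-0.126,"ty":0.506,"tz":0.0,"turn":15.7},{"tx":-0.126,"ty":0.506,"tz":0.0,"turn":15.7},{"tx":-0.126,"ty":0.506,"tz":0.0,"turn":15.7}], "gripper": 1.0}}

```text
time_s: 28.15
eef_pos: [0.4394, -0.3836, 0.1871]
eef_rot: [-0.0, 0.991, -0.134, -0.0]
wrist_force: [-0.4, 0.6, 0.9]
opening: 0.999
```

```bash
python3 tray.py .439 -.385 0;python3 to.py .438 -.385 -.024 -15.5; python3 stand.py; ls -t pics|head -4
```

```text
top 107 mean [ 0.44   -0.3857  0.0492] rect [ 0.4397 -0.3865] [0.048  0.0117] xyaw -15.69
scene 58 mean [ 0.439  -0.3846  0.0482] rect [ 0.438 -0.385] [0.048  0.0149] xyaw -18.84
wrist 615 mean [ 0.4367 -0.3867  0.05  ] rect [ 0.4365 -0.3876] [0.0449 0.0116] xyaw -15.41
t 28.3 pos [ 0.4394 -0.3842  0.1874] yaw -15.44 F [ 0.8 -0.2 -0.4] op 1.001
tool shift [-0.0012  0.0012  0.2114] turn 0.06
top [[0.684, 0.1828, 0.1337], [0.6858, 0.0578, 0.1335], [0.5343, 0.1835, 0.1334], [0.5353, 0.0572, 0.1408]]
  centre [0.6098 0.1203 0.1353] yaws [-0.26  0.25  0.8   0.41]
scene [[0.6869, 0.1855, 0.1327], [0.6874, 0.0596, 0.1358], [0.5345, 0.1844, 0.1355], [0.5363, 0.0588, 0.1337]]
  centre [0.6113 0.1221 0.1345] yaws [0.43 0.29 0.23 0.79]
st_scene_2835.png
st_top_2830.png
tr_wrist_2825.png
tr_scene_2820.png
```

Call:
{"fn": "move_arm", "kwargs": {"increments": [{"tx":-0.002,"ty":0.003,"tz":0.02,"turn":0.0},{"tx":-0.002,"ty":0.003,"tz":0.05,"turn":0.0},{"tx":-0.002,"ty":0.003,"tz":0.085,"turn":0.0},{"tx":-0.002,"ty":0.003,"tz":0.12,"turn":0.0},{"tx":-0.002,"ty":0.003,"tz":0.15,"turn":0.0},{"tx":-0.002,"ty":0.003,"tz":0.18,"turn":0.0},{"tx":-0.002,"ty":0.003,"tz":0.2,"turn":0.0},{"tx":-0.002,"ty":0.003,"tz":0.209,"turn":0.0},{"tx":-0.002,"ty":0.003,"tz":0.211,"turn":0.0},{"tx":-0.002,"ty":0.003,"tz":0.211,"turn":0.0},{"tx":-0.002,"ty":0.003,"tz":0.211,"turn":0.0}]}}

```text
time_s: 29.32
eef_pos: [0.4371, -0.3887, -0.0221]
eef_rot: [0.001, 0.991, -0.135, 0.001]
wrist_force: [0.3, 0.3, -0.4]
opening: 1.001
```

```bash
cat > fin.py <<'E'
from h import *
o=get_obs(); c,p,d=snap('wrist',f'fin_{int(o["time_s"]*100)}')
u,v,P=pts3(c,d)
M=rot(o['eef_rot']).as_matrix(); t=o['eef_pos']
h=hsv(p)[v,u]
L=(P-t)@M; q=(P[:,2]>.043)&(P[:,2]<.054)&(h[:,1]<60)&(h[:,2]>90)&(abs(L[:,0])<.02)&(abs(L[:,1])<.035)
print('t',o['time_s'],'fin x',L[q][:,0].min().round(4),L[q][:,0].max().round(4),'y',np.percentile(L[q][:,1],[0.5,99.5]).round(4),q.sum(),'TCP',t.round(4),'op',o['opening'])
E
python3 fin.py
```

```text
t 29.3167 fin x -0.0067 0.0052 y [-0.0237  0.0217] 3577 TCP [ 0.4371 -0.3887 -0.0221] op 1.000931970166519
```

Centred to 1 mm. Closing.

Call:
{"fn": "move_arm", "kwargs": {"increments": [{"tx":0.0,"ty":-0.001,"tz":0.002,"turn":0.0},{"tx":0.0,"ty":-0.001,"tz":0.002,"turn":0.0},{"tx":0.0,"ty":-0.001,"tz":0.002,"turn":0.0},{"tx":0.0,"ty":-0.001,"tz":0.002,"turn":0.0},{"tx":0.0,"ty":-0.001,"tz":0.002,"turn":0.0},{"tx":0.0,"ty":-0.001,"tz":0.002,"turn":0.0},{"tx":0.0,"ty":-0.001,"tz":0.002,"turn":0.0},{"tx":0.0,"ty":-0.001,"tz":0.002,"turn":0.0},{"tx":0.0,"ty":-0.001,"tz":0.002,"turn":0.0},{"tx":0.0,"ty":-0.001,"tz":0.002,"turn":0.0}], "gripper": 0.0}}

```text
time_s: 30.2
eef_pos: [0.4365, -0.3868, -0.0255]
eef_rot: [0.0, 0.991, -0.135, 0.0]
wrist_force: [-0.6, -0.3, 3.6]
opening: 0.133
```

```bash
python3 fin.py
```

```text
t 30.2 fin x -0.0126 0.0118 y [-0.022   0.0231] 3995 TCP [ 0.4365 -0.3868 -0.0255] op 0.13300659275181212
```

Call:
{"fn": "move_arm", "kwargs": {"increments": [{"tx":0.0,"ty":0.0,"tz":-0.005,"turn":0.0},{"tx":0.0,"ty":0.0,"tz":-0.015,"turn":0.0},{"tx":0.0,"ty":0.0,"tz":-0.035,"turn":0.0},{"tx":0.0,"ty":0.0,"tz":-0.06,"turn":0.0},{"tx":0.0,"ty":0.0,"tz":-0.085,"turn":0.0},{"tx":0.0,"ty":0.0,"tz":-0.11,"turn":0.0},{"tx":0.0,"ty":0.0,"tz":-0.135,"turn":0.0},{"tx":0.0,"ty":0.0,"tz":-0.16,"turn":0.0},{"tx":0.0,"ty":0.0,"tz":-0.185,"turn":0.0},{"tx":0.0,"ty":0.0,"tz":-0.2,"turn":0.0},{"tx":0.0,"ty":0.0,"tz":-0.21,"turn":0.0},{"tx":0.0,"ty":0.0,"tz":-0.21,"turn":0.0}]}}

```text
time_s: 31.25
eef_pos: [0.4373, -0.3876, 0.1872]
eef_rot: [0.002, 0.991, -0.135, 0.002]
wrist_force: [0.1, 0.3, -1.6]
opening: 0.135
```

```bash
python3 to.py .6087 .1207 .18 .4
```

```text
t 31.25 pos [ 0.4373 -0.3876  0.1872] yaw -15.53 F [ 0.1  0.3 -1.6] op 0.135
tool shift [ 0.0291 -0.5357  0.0059] turn -15.93
```

Call:
{"fn": "move_arm", "kwargs": {"increments": [{"tx":0.001,"ty":-0.015,"tz":0.0,"turn":-0.5},{"tx":0.003,"ty":-0.045,"tz":0.0,"turn":-1.5},{"tx":0.005,"ty":-0.08,"tz":0.0,"turn":-3.0},{"tx":0.007,"ty":-0.115,"tz":0.0,"turn":-4.0},{"tx":0.009,"ty":-0.15,"tz":0.0,"turn":-5.0},{"tx":0.011,"ty":-0.185,"tz":0.0,"turn":-6.0},{"tx":0.013,"ty":-0.22,"tz":0.0,"turn":-7.0},{"tx":0.015,"ty":-0.255,"tz":0.0,"turn":-8.0},{"tx":0.017,"ty":-0.29,"tz":0.0,"turn":-9.0},{"tx":0.019,"ty":-0.325,"tz":0.0,"turn":-10.0},{"tx":0.021,"ty":-0.36,"tz":0.0,"turn":-11.0},{"tx":0.023,"ty":-0.395,"tz":0.0,"turn":-12.0},{"tx":0.025,"ty":-0.43,"tz":0.0,"turn":-13.0},{"tx":0.026,"ty":-0.465,"tz":0.0,"turn":-14.0},{"tx":0.027,"ty":-0.495,"tz":0.0,"turn":-15.0},{"tx":0.028,"ty":-0.518,"tz":0.0,"turn":-15.6},{"tx":0.029,"ty":-0.531,"tz":0.0,"turn":-15.9},{"tx":0.029,"ty":-0.5355,"tz":0.0,"turn":-15.9},{"tx":0.029,"ty":-0.5355,"tz":0.0,"turn":-15.9},{"tx":0.029,"ty":-0.5355,"tz":0.0,"turn":-15.9}]}}

```text
time_s: 32.92
eef_pos: [0.6071, 0.1207, 0.1835]
eef_rot: [0.0, 1.0, 0.003, -0.001]
wrist_force: [0.6, 0.3, -2.3]
opening: 0.13
```

```bash
python3 to.py .6087 .1207 .130 .4
```

```text
t 32.92 pos [0.6071 0.1207 0.1835] yaw 0.34 F [ 0.6  0.3 -2.3] op 0.13
tool shift [ 0.0017 -0.      0.0535] turn -0.06
```

Call:
{"fn": "move_arm", "kwargs": {"increments": [{"tx":0.001,"ty":0.0,"tz":0.01,"turn":0.0},{"tx":0.001,"ty":0.0,"tz":0.025,"turn":0.0},{"tx":0.001,"ty":0.0,"tz":0.04,"turn":0.0},{"tx":0.001,"ty":0.0,"tz":0.05,"turn":0.0},{"tx":0.001,"ty":0.0,"tz":0.053,"turn":0.0},{"tx":0.001,"ty":0.0,"tz":0.053,"turn":0.0},{"tx":0.001,"ty":0.0,"tz":0.053,"turn":0.0},{"tx":0.001,"ty":0.0,"tz":0.053,"turn":0.0}]}}

```text
time_s: 33.58
eef_pos: [0.6095, 0.1213, 0.1323]
eef_rot: [-0.0, 1.0, 0.003, 0.001]
wrist_force: [0.2, 0.4, -3.3]
opening: 0.134
```

```bash
python3 - <<'E'
from h import *
c,p,d=snap('wrist','w15'); o=get_obs()
print(o['eef_pos'].round(4), c['origin'].round(4),o['wrist_force'])
cv2.imwrite('pics/w15z.png',cv2.resize(np.hstack([p[85:185,50:150],p[85:185,410:510]])[:,:,::-1],None,fx=4,fy=4,interpolation=cv2.INTER_NEAREST))
E
python3 to.py .6087 .1207 .130 .4
```

```text
[0.6096 0.1214 0.1324] [0.6081 0.2027 0.3102] [-0.14851273  0.53439403 -1.70398204]
t 33.63 pos [0.6096 0.1214 0.1324] yaw 0.36 F [-0.1  0.5 -1.7] op 0.13
tool shift [-0.0009  0.0007  0.0024] turn -0.04
```

View pics/w15z.png

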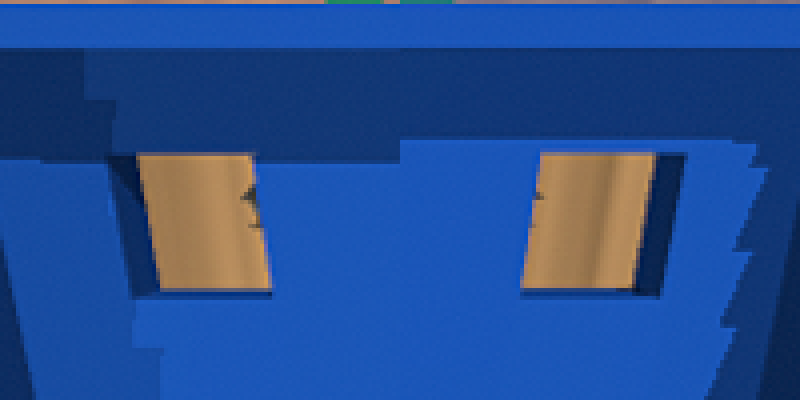

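Call:
{"fn": "move_arm", "kwargs": {"increments": [{"tx":-0.001,"ty":0.0005,"tz":0.0,"turn":0.0},{"tx":-0.001,"ty":0.0005,"tz":0.003,"turn":0.0},{"tx":-0.001,"ty":0.0005,"tz":0.006,"turn":0.0},{"tx":-0.001,"ty":0.0005,"tz":0.009,"turn":0.0},{"tx":-0.001,"ty":0.0005,"tz":0.011,"turn":0.0},{"tx":-0.001,"ty":0.0005,"tz":0.013,"turn":0.0},{"tx":-0.001,"ty":0.0005,"tz":0.013,"turn":0.0},{"tx":-0.001,"ty":0.0005,"tz":0.013,"turn":0.0}]}}

```text
time_s: 34.3
eef_pos: [0.6076, 0.1211, 0.118]
eef_rot: [0.0, 1.0, 0.003, -0.0]
wrist_force: [-0.4, -0.1, -2.7]
opening: 0.132
```

Run:
```python
from h import *
c,p,d=snap('wrist','w16'); o=get_obs()
print(o['eef_pos'].round(4), c['origin'].round(4),o['wrist_force'],o['opening'])
cv2.imwrite('pics/w16z.png',cv2.resize(np.hstack([p[85:185,50:150],p[85:185,410:510]])[:,:,::-1],None,fx=4,fy=4,interpolation=cv2.INTER_NEAREST))
```

```text
[0.6078 0.1211 0.1182] [0.6065 0.2024 0.2959] [-0.13572195  0.01291287 -2.28358017] 0.1371958137043547
```

View pics/w16z.png

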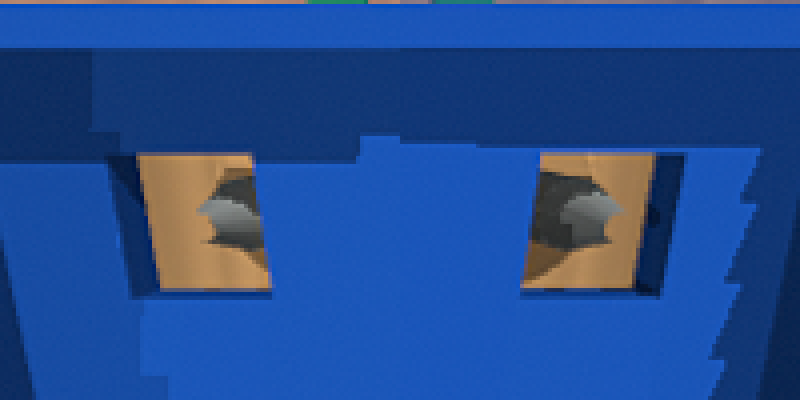

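The tips have entered the holes but are offset about +1.6 mm in x and +1 mm in y. I'll correct that and lower.

Call:
{"fn": "move_arm", "kwargs": {"increments": [{"tx":0.0008,"ty":-0.0005,"tz":0.0,"turn":0.0},{"tx":0.0016,"ty":-0.001,"tz":0.0,"turn":0.0},{"tx":0.0016,"ty":-0.001,"tz":0.0,"turn":0.0},{"tx":0.0016,"ty":-0.001,"tz":0.003,"turn":0.0},{"tx":0.0016,"ty":-0.001,"tz":0.006,"turn":0.0},{"tx":0.0016,"ty":-0.001,"tz":0.009,"turn":0.0},{"tx":0.0016,"ty":-0.001,"tz":0.012,"turn":0.0},{"tx":0.0016,"ty":-0.001,"tz":0.012,"turn":0.0},{"tx":0.0016,"ty":-0.001,"tz":0.012,"turn":0.0},{"tx":0.0016,"ty":-0.001,"tz":0.012,"turn":0.0}]}}

```text
time_s: 35.18
eef_pos: [0.6094, 0.122, 0.1063]
eef_rot: [0.0, 1.0, 0.003, -0.0]
wrist_force: [-0.9, -0.4, -2.2]
opening: 0.132
```

Run:
```python
from h import *
c,p,d=snap('wrist','w17'); o=get_obs()
print(o['eef_pos'].round(4), c['origin'].round(4),o['wrist_force'],o['opening'])
cv2.imwrite('pics/w17z.png',cv2.resize(np.hstack([p[85:185,50:150],p[85:185,410:510]])[:,:,::-1],None,fx=4,fy=4,interpolation=cv2.INTER_NEAREST))
```

```text
[0.6095 0.1221 0.1064] [0.6082 0.2034 0.2841] [ 0.95226389  0.71290382 -2.23185582] 0.12964096812764325
```

View pics/w17z.png

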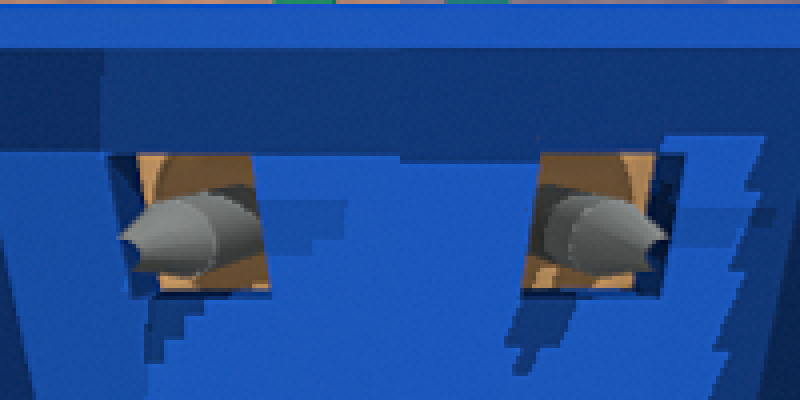

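All pins are centred in the holes and the contact force is low. Lowering the last 7 mm and releasing.

Call:
{"fn": "move_arm", "kwargs": {"increments": [{"tx":0.0,"ty":0.0,"tz":0.002,"turn":0.0},{"tx":0.0,"ty":0.0,"tz":0.004,"turn":0.0},{"tx":0.0,"ty":0.0,"tz":0.006,"turn":0.0},{"tx":0.0,"ty":0.0,"tz":0.0065,"turn":0.0},{"tx":0.0,"ty":0.0,"tz":0.0065,"turn":0.0},{"tx":0.0,"ty":0.0,"tz":0.0065,"turn":0.0}]}}

```text
time_s: 35.73
eef_pos: [0.6093, 0.1221, 0.0997]
eef_rot: [0.0, 1.0, 0.003, -0.0]
wrist_force: [-0.1, 1.0, -3.1]
opening: 0.13
```

Call:
{"fn": "move_arm", "kwargs": {"increments": [{"tx":0.0,"ty":0.0,"tz":0.0,"turn":0.0},{"tx":0.0,"ty":0.0,"tz":0.0,"turn":0.0},{"tx":0.0,"ty":0.0,"tz":0.0,"turn":0.0},{"tx":0.0,"ty":0.0,"tz":0.0,"turn":0.0},{"tx":0.0,"ty":0.0,"tz":0.0,"turn":0.0},{"tx":0.0,"ty":0.0,"tz":0.0,"turn":0.0},{"tx":0.0,"ty":0.0,"tz":-0.015,"turn":0.0},{"tx":0.0,"ty":0.0,"tz":-0.04,"turn":0.0},{"tx":0.0,"ty":0.0,"tz":-0.07,"turn":0.0},{"tx":0.0,"ty":0.0,"tz":-0.095,"turn":0.0},{"tx":0.0,"ty":0.0,"tz":-0.11,"turn":0.0},{"tx":0.0,"ty":0.0,"tz":-0.11,"turn":0.0},{"tx":0.0,"ty":0.0,"tz":-0.11,"turn":0.0},{"tx":0.0,"ty":0.0,"tz":-0.11,"turn":0.0}], "gripper": 1.0}}

```text
time_s: 36.9
eef_pos: [0.6086, 0.1221, 0.2083]
eef_rot: [0.0, 1.0, 0.003, -0.001]
wrist_force: [-0.6, 0.3, 0.7]
opening: 1.001
```

```bash
python3 - <<'E'
from h import *
for n in ('wrist','scene','top'):
    c,p,d=snap(n,'t20_'+n); u,v,P=pts3(c,d)
    q=(mask(p,*COL['blue'])[v,u]>0)&(abs(P[:,0]-.609)<.09)&(abs(P[:,1]-.121)<.075)&(P[:,2]<.2)&(P[:,2]>.08)
    print(n,'floor z med',np.median(P[q],0).round(4),q.sum())
    if q.sum()>50:
        A=np.c_[P[q][:,:2]-[.609,.121],np.ones(q.sum())]; f=P[q][:,2]; k=abs(f-np.median(f))<.004; print('plane',np.linalg.lstsq(A[k],f[k],rcond=None)[0].round(4))
E
python3 pin.py blue .438 .06;python3 to.py .438 .0598 .2 71.5
```

```text
wrist floor z med [0.609  0.1327 0.1314] 40267
plane [-0.     -0.0005  0.1314]
scene floor z med [0.623  0.1296 0.131 ] 3117
plane [ 0.0003 -0.0006  0.131 ]
top floor z med [0.5777 0.0755 0.1307] 2062
plane [-0.0009 -0.0006  0.1306]
wrist [0.4303 0.0628] size [0.0263 0.0605] long axis yaw -19.2
top [0.4389 0.0597] size [0.021  0.0723] long axis yaw -18.5
scene none
t 37.2 pos [0.6089 0.122  0.2087] yaw 0.36 F [ 1.   0.1 -0.1] op 1.003
tool shift [-0.1713  0.0611  0.009 ] turn -71.14
```

View pics/t20_wrist.png

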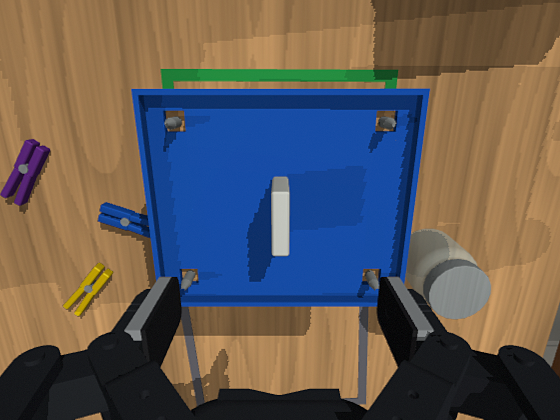

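View pics/t20_scene.png

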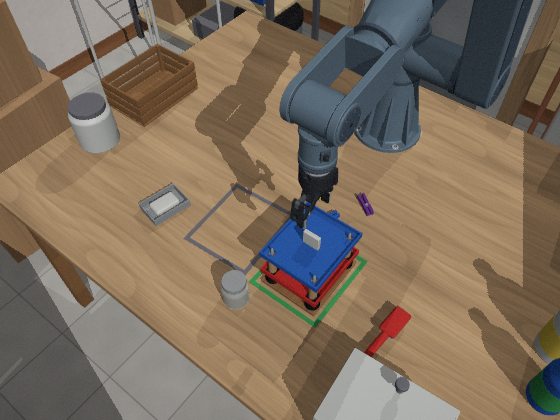

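The blue tray is fully home: floor z≈0.131, level, a pin through each corner hole at (174,122), (387,122), (189,278) and (371,278). Now the blue pin.

Call:
{"fn": "move_arm", "kwargs": {"increments": [{"tx":-0.012,"ty":0.004,"tz":0.0,"turn":-5.0},{"tx":-0.03,"ty":0.011,"tz":0.0,"turn":-11.0},{"tx":-0.05,"ty":0.018,"tz":0.0,"turn":-17.0},{"tx":-0.07,"ty":0.025,"tz":0.0,"turn":-23.0},{"tx":-0.09,"ty":0.032,"tz":0.0,"turn":-29.0},{"tx":-0.11,"ty":0.039,"tz":0.0,"turn":-35.0},{"tx":-0.13,"ty":0.046,"tz":0.0,"turn":-41.0},{"tx":-0.148,"ty":0.053,"tz":0.0,"turn":-47.0},{"tx":-0.162,"ty":0.058,"tz":0.0,"turn":-53.0},{"tx":-0.17,"ty":0.061,"tz":0.0,"turn":-59.0},{"tx":-0.1713,"ty":0.061,"tz":0.015,"turn":-65.0},{"tx":-0.1713,"ty":0.061,"tz":0.04,"turn":-71.0},{"tx":-0.1713,"ty":0.061,"tz":0.07,"turn":-71.0},{"tx":-0.1713,"ty":0.061,"tz":0.09,"turn":-71.0},{"tx":-0.1713,"ty":0.061,"tz":0.1,"turn":-71.0},{"tx":-0.1713,"ty":0.061,"tz":0.1,"turn":-71.0},{"tx":-0.1713,"ty":0.061,"tz":0.1,"turn":-71.0}]}}

```text
time_s: 38.62
eef_pos: [0.4386, 0.06, 0.11]
eef_rot: [-0.0, 0.812, 0.583, -0.0]
wrist_force: [0.4, -0.1, 0.2]
opening: 1.002
```

```bash
python3 pin.py blue .438 .06;python3 to.py .438 .0598 -.034 71.5;  ls -t pics|head -3
```

```text
wrist [0.4365 0.0591] size [0.0226 0.0763] long axis yaw -18.6
top none
scene none
t 38.77 pos [0.4398 0.0598 0.1113] yaw 71.37 F [-0.2 -1.   0.6] op 0.999
tool shift [-0.0007 -0.0021  0.1453] turn -0.13
pin_scene_3871.png
pin_top_3866.png
pin_wrist_3861.png
```

Call:
{"fn": "move_arm", "kwargs": {"increments": [{"tx":-0.001,"ty":-0.002,"tz":0.02,"turn":0.0},{"tx":-0.001,"ty":-0.002,"tz":0.05,"turn":0.0},{"tx":-0.001,"ty":-0.002,"tz":0.08,"turn":0.0},{"tx":-0.001,"ty":-0.002,"tz":0.105,"turn":0.0},{"tx":-0.001,"ty":-0.002,"tz":0.125,"turn":0.0},{"tx":-0.001,"ty":-0.002,"tz":0.138,"turn":0.0},{"tx":-0.001,"ty":-0.002,"tz":0.144,"turn":0.0},{"tx":-0.001,"ty":-0.002,"tz":0.144,"turn":0.0},{"tx":-0.001,"ty":-0.002,"tz":0.144,"turn":0.0}]}}

```text
time_s: 39.52
eef_pos: [0.4372, 0.0596, -0.0333]
eef_rot: [0.0, 0.812, 0.583, 0.0]
wrist_force: [0.8, -0.9, 0.0]
opening: 1.001
```

Call:
{"fn": "move_arm", "kwargs": {"increments": [{"tx":0.0,"ty":0.0,"tz":0.0,"turn":0.0},{"tx":0.0,"ty":0.0,"tz":0.0,"turn":0.0},{"tx":0.0,"ty":0.0,"tz":0.0,"turn":0.0},{"tx":0.0,"ty":0.0,"tz":0.0,"turn":0.0},{"tx":0.0,"ty":0.0,"tz":0.0,"turn":0.0},{"tx":0.0,"ty":0.0,"tz":0.0,"turn":0.0},{"tx":0.0,"ty":0.0,"tz":0.0,"turn":0.0},{"tx":0.0,"ty":0.0,"tz":0.0,"turn":0.0},{"tx":0.0,"ty":0.0,"tz":0.0,"turn":0.0},{"tx":0.0,"ty":0.0,"tz":0.0,"turn":0.0}], "gripper": 0.0}}

```text
time_s: 40.35
eef_pos: [0.4369, 0.0596, -0.0336]
eef_rot: [0.0, 0.812, 0.583, 0.0]
wrist_force: [-1.4, 0.5, 6.2]
opening: 0.26
```

```bash
python3 -c "
from h import *
snap('wrist','w21')"; python3 to.py .564 .122 .2 .4
```

```text
t 40.4 pos [ 0.4369  0.0596 -0.0336] yaw 71.37 F [-1.1  1.1  5.5] op 0.263
tool shift [ 0.0998  0.1008 -0.2334] turn 70.97
```

View pics/w21.png

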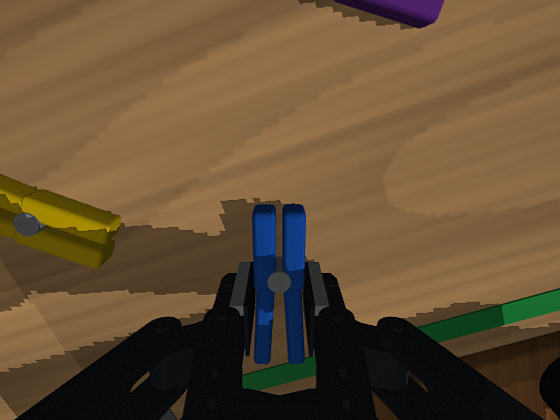

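Call:
{"fn": "move_arm", "kwargs": {"increments": [{"tx":0.0,"ty":0.0,"tz":-0.01,"turn":0.0},{"tx":0.0,"ty":0.0,"tz":-0.035,"turn":0.0},{"tx":0.0,"ty":0.0,"tz":-0.07,"turn":0.0},{"tx":0.0,"ty":0.0,"tz":-0.105,"turn":0.0},{"tx":0.0,"ty":0.0,"tz":-0.14,"turn":0.0},{"tx":0.0,"ty":0.0,"tz":-0.175,"turn":0.0},{"tx":0.0,"ty":0.0,"tz":-0.21,"turn":0.0},{"tx":0.0,"ty":0.0,"tz":-0.234,"turn":5.0},{"tx":0.008,"ty":0.008,"tz":-0.234,"turn":11.0},{"tx":0.018,"ty":0.018,"tz":-0.234,"turn":17.0},{"tx":0.028,"ty":0.028,"tz":-0.234,"turn":23.0},{"tx":0.038,"ty":0.038,"tz":-0.234,"turn":29.0},{"tx":0.048,"ty":0.048,"tz":-0.234,"turn":35.0},{"tx":0.058,"ty":0.058,"tz":-0.234,"turn":41.0},{"tx":0.068,"ty":0.068,"tz":-0.234,"turn":47.0},{"tx":0.078,"ty":0.078,"tz":-0.234,"turn":53.0},{"tx":0.088,"ty":0.088,"tz":-0.234,"turn":59.0},{"tx":0.096,"ty":0.097,"tz":-0.234,"turn":65.0},{"tx":0.0998,"ty":0.1008,"tz":-0.234,"turn":71.0},{"tx":0.0998,"ty":0.1008,"tz":-0.234,"turn":71.0}]}}

```text
time_s: 42.07
eef_pos: [0.564, 0.1224, 0.2]
eef_rot: [-0.0, 1.0, 0.002, -0.0]
wrist_force: [0.6, -0.1, 0.6]
opening: 0.264
```

```bash
python3 -c "
from h import *
snap('wrist','w22')"; python3 to.py .564 .122 .102 .4
```

```text
t 42.12 pos [0.5635 0.1222 0.1999] yaw 0.5 F [-0.2 -0.1 -0. ] op 0.257
tool shift [0.0006 0.0002 0.0979] turn 0.1
```

View pics/w22.png

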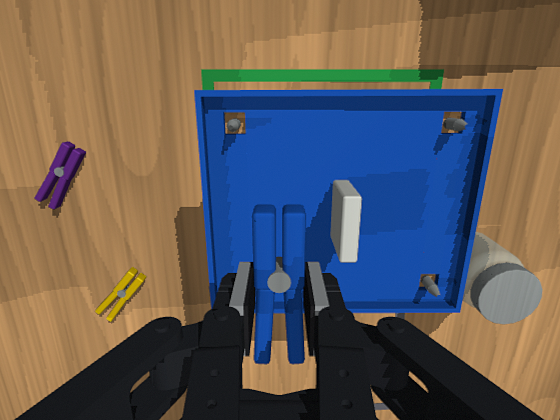

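Call:
{"fn": "move_arm", "kwargs": {"increments": [{"tx":0.0,"ty":0.0,"tz":0.015,"turn":0.0},{"tx":0.0,"ty":0.0,"tz":0.035,"turn":0.0},{"tx":0.0,"ty":0.0,"tz":0.055,"turn":0.0},{"tx":0.0,"ty":0.0,"tz":0.075,"turn":0.0},{"tx":0.0,"ty":0.0,"tz":0.088,"turn":0.0},{"tx":0.0,"ty":0.0,"tz":0.095,"turn":0.0},{"tx":0.0,"ty":0.0,"tz":0.099,"turn":0.0},{"tx":0.0,"ty":0.0,"tz":0.1005,"turn":0.0},{"tx":0.0,"ty":0.0,"tz":0.1005,"turn":0.0},{"tx":0.0,"ty":0.0,"tz":0.1005,"turn":0.0}]}}

```text
time_s: 42.95
eef_pos: [0.5644, 0.122, 0.1004]
eef_rot: [-0.0, 1.0, 0.003, 0.001]
wrist_force: [0.1, 0.6, 0.3]
opening: 0.263
```

Call:
{"fn": "move_arm", "kwargs": {"increments": [{"tx":0.0,"ty":0.0,"tz":0.0,"turn":0.0},{"tx":0.0,"ty":0.0,"tz":0.0,"turn":0.0},{"tx":0.0,"ty":0.0,"tz":0.0,"turn":0.0},{"tx":0.0,"ty":0.0,"tz":0.0,"turn":0.0},{"tx":0.0,"ty":0.0,"tz":-0.01,"turn":0.0},{"tx":0.0,"ty":0.0,"tz":-0.03,"turn":0.0},{"tx":0.0,"ty":0.0,"tz":-0.06,"turn":0.0},{"tx":0.0,"ty":0.0,"tz":-0.09,"turn":0.0},{"tx":0.0,"ty":0.0,"tz":-0.11,"turn":0.0},{"tx":0.0,"ty":0.0,"tz":-0.11,"turn":0.0},{"tx":-0.03,"ty":0.02,"tz":-0.11,"turn":0.0},{"tx":-0.07,"ty":0.05,"tz":-0.11,"turn":0.0},{"tx":-0.11,"ty":0.08,"tz":-0.11,"turn":0.0},{"tx":-0.15,"ty":0.11,"tz":-0.11,"turn":0.0},{"tx":-0.18,"ty":0.13,"tz":-0.11,"turn":0.0},{"tx":-0.18,"ty":0.13,"tz":-0.11,"turn":0.0},{"tx":-0.18,"ty":0.13,"tz":-0.11,"turn":0.0}], "gripper": 0.45}}

```text
time_s: 44.37
eef_pos: [0.3818, -0.0105, 0.2091]
eef_rot: [0.0, 1.0, 0.002, -0.0]
wrist_force: [1.5, -0.4, -0.5]
opening: 0.446
```

Run:
```python
from h import *
print(get_obs()['eef_pos'],get_obs()['time_s'])
for n in ('scene','top','wrist'):
    c,p,d=snap(n,'t30_'+n); u,v,P=pts3(c,d)
    s=(abs(P[:,0]-.609)<.088)&(abs(P[:,1]-.121)<.072)&(mask(p,*COL['blue'])[v,u]>0)&(P[:,2]>.08)
    q=s&(abs(P[:,2]-.131)<.004); A=np.c_[P[q][:,:2]-[.609,.121],np.ones(q.sum())]; print(n,'floor plane',np.linalg.lstsq(A,P[q][:,2],rcond=None)[0].round(4),q.sum())
    w=s&(P[:,2]>.139)&(P[:,2]<.165); 
    if w.sum()>5: print(' pin pts z',w.sum(),np.percentile(P[w][:,2],[5,50,95]).round(4),cv2.minAreaRect(P[w][:,:2].astype(np.float32)))
    # green hole centre + red tray rim
    g=mask(p,*COL['green'])
    if n!='wrist':
        r=(mask(p,*COL['red'])[v,u]>0)&(abs(P[:,0]-.609)<.12)&(abs(P[:,1]-.121)<.11)&(P[:,2]>.03)
        print(' red z',np.percentile(P[r][:,2],[5,50,95]).round(4),r.sum())
    cv2.imwrite(f'pics/t30z_{n}.png',cv2.resize({'scene':p[190:340,220:400],'top':p[110:260,160:340],'wrist':p}[n][:,:,::-1],None,fx=3.5 if n!='wrist' else 1,fy=3.5 if n!='wrist' else 1,interpolation=cv2.INTER_CUBIC))
```

```text
[ 0.38175173 -0.01047428  0.20905583] 44.3667
scene floor plane [ 0.     -0.0003  0.131 ] 2654
 pin pts z 215 [0.1396 0.144  0.1477] ((0.5625564455986023, 0.13453376293182373), (0.03900693356990814, 0.1039855033159256), 12.700512886047363)
 red z [0.051  0.0574 0.0678] 1085
top floor plane [ 0.0015 -0.0002  0.1308] 4449
 pin pts z 267 [0.1405 0.1442 0.148 ] ((0.5661507844924927, 0.12028537690639496), (0.023394396528601646, 0.07459495961666107), 1.0750328302383423)
 red z [0.0511 0.0643 0.0675] 20
wrist floor plane [0.0047 0.0033 0.1317] 7721
 pin pts z 1358 [0.1396 0.1444 0.1462] ((0.5564733743667603, 0.0868842601776123), (0.07624384760856628, 0.029973052442073822), 75.20439910888672)
```

View pics/t30z_scene.png

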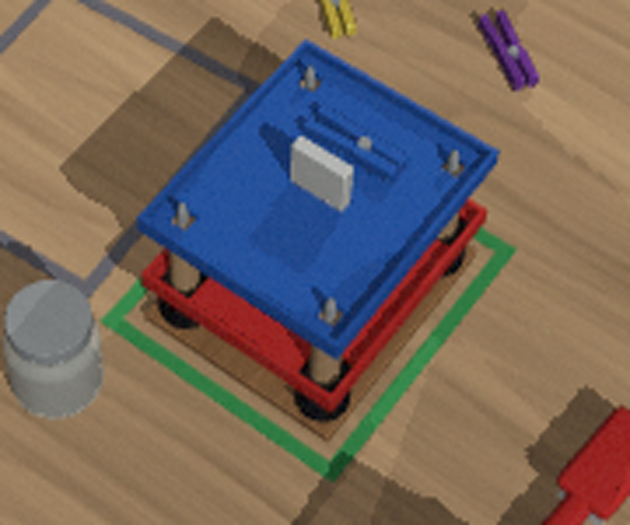

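View pics/t30_top.png

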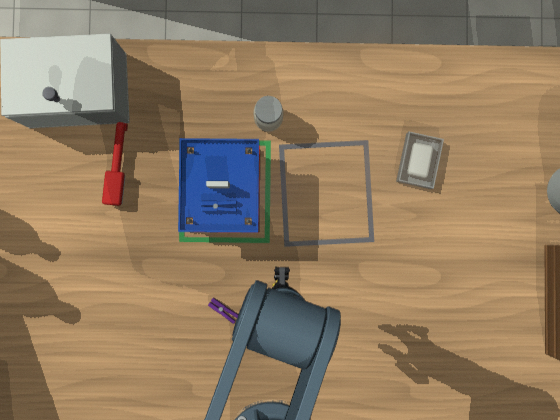

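View pics/t30_scene.png

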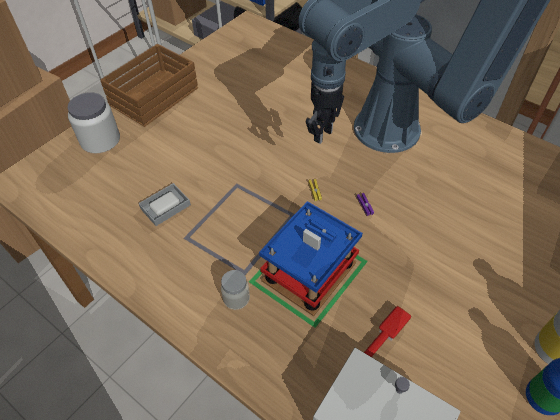

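The final views show the blue tray level (floor z≈0.131) and the blue pin lying flat in it at z≈0.144. The stand is inside the green outline, and no other red or blue pin is on the bench. Handing in.

```bash
python3 -c "
from bench import workorder,get_obs
print(get_obs()['time_s'],get_obs()['dq'].round(3)); print(workorder.hand_in())"
```

```text
44.5167 [ 0.02   0.024 -0.013  0.     0.001 -0.002]
the job is handed in; nothing more can be done
None
```

I carried out the whole job and handed it in at about 44.5 s with the gripper clear. The only red and blue clothespins on the bench, one of each, are in their trays.

**What I did:** I slid the stand by its fin into the green outline, then lowered the red tray onto the collars. The red pin went in before the blue tray, since it could not be reached afterwards. Then I set the blue tray on the shoulders and laid the blue pin in it.

**Last checks:**
- **Stand:** centred within about 2 mm of the green outline's centre, square to about 0.5°, and inside the outline in the scene view.
- **Trays:** the floors measured z ≈ 0.056 m (red, taken before the blue tray went on) and z ≈ 0.131 m (blue). Both were level, with posts or pins through all four corner holes.
- **Pins:** the red pin was seen flat in the red tray before the blue tray covered it, and I did not see it again after that. The blue pin's top is at z ≈ 0.144 m, flat on its floor.
- **Left alone:** the soap dish, jar, brush and the purple and yellow look-alikes were not touched.

**What disagreed:**
- **Fingertips:** they sit about 40 mm behind the reported TCP. My first grip of the stand therefore closed on air above the fin; I measured the gap in two cameras and corrected for it.
- **Camera x readings:** the top and scene cameras read up to about 3 mm too high in x compared with where the gripper met things. I lined up the final fits with the wrist camera.
- **Bench contact:** gripping the red pin, the fingertips pressed lightly on the bench, at about 15 N.

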